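# Refill the dome-nut jar and clear the supply cartons

### The arm

A 7-joint arm with a two-finger parallel gripper is mounted at the origin on the work surface; the furniture and walls round the work are solid. World frame = base frame: x ahead of the robot, y to its left, z up, the work surface at z = 0. Lengths are in mm, angles in degrees, forces in N, time in s.
With the tool pointing down it reaches from about 400 to 750 mm from the base axis. Payload 19.5 kg.
Tool frame: the origin (TCP) lies midway between the tips of the shut fingers; the grasp point (between the pads) lies r.grip_point_offset behind it (r.grip_point_offset is the distance from the TCP to the grasp point, in mm); z points along the fingers, y is the line along which they close (so a half turn about z gives the same grasp; the last joint's range is limited). The gripper opens to 85 mm and grips with 20 to 120 N. Pads are 22 mm wide; open, the fingers measure 114 mm over their backs; the gripper's body (76 mm by 85 mm) begins 54 mm behind the grasp point. The pads swing forward as they close: fully open they stand 13 mm farther back than shut.
Start: joints at [72.955, 40.479, -1.581, 85.061, 1.261, 54.483, -4.326], TCP at [145.48, -556.265, 231.268] pointing down, gripper open.
Joint ranges: [-155.06, 155.06], [-18.47, 123.98], [-90, 86.84], [0, 140.48], [-83.41, 263.41], [0, 116], [-161.91, 161.91]. Speed limits (degrees/s): [108.29, 108.29, 147.25, 147.25, 172.46, 172.46, 172.46].

### API

Orientations are given as a 3x3 rotation matrix whose columns are the frame's x, y, z axes.
In Python, from bench import r gives the robot as it stands.
- The arm moves only by the tool step_arm, never from a script. Its argument "steps" is a list of rows, each an object with "turn": the turn, a rotation vector about the world's x, y, z in rad, a list of three; "translation": the shift along the world's x, y, z in m, a list of three; "jaw": the finger opening in m, from 0 to 0.0854. In form: [{"turn": [rx, ry, rz], "translation": [x, y, z], "jaw": jaw}, ...]. A call has 1 to 20 rows; each row shifts and turns the commanded pose from where the row before left it; what a row does not reach is not made up. A row lasts 1/8 s, in which the tool goes at most 62.5 mm and 10.7 degrees, less where a joint would pass 70% of its speed; a pose out of reach is approached as far as the arm can. A call with a gripper value outside its range is refused whole. The fingers move at their own pace and stop on an object; "squeeze" is the grip in N (left out, the last holds). Time passes only in rows, so rows that do not move let the fingers close. It gives the time, the measured TCP pose, the force, the opening and the grip force at its end, in the units of the state.
- r.state(): the state, without advancing time (a new reading comes with each control period).
- r.snapshot(name): name is "scene" or "top" or "wrist"; returns a dict with "img" (384x512x3 uint8, blue, green, red), "z_map" (384x512 float32, mm along the optical axis (not along the pixel's ray), 0 where there is no reading), "intrinsics" (3x3 intrinsics, pixels), "dist_coeffs" ([k1, k2, p1, p2, k3] as OpenCV has them; the pictures are not rectified), "rvec" (rotation vector, rad) and "tvec" (3), from world to camera coordinates, as OpenCV has them. Camera axes: x right, y down, z forward; pixel columns grow to the right and rows downward; lengths in mm; the calibration is good to about 2 mm. A picture is of the moment at which its call begins.
- r.job_done(): hands the job in; it is judged then, once.
The state is a dict: "clock": time; "joint_pos": joint angles; "qd": joint speeds; "tau": joint torques, N m; "position": TCP position; "tool_rot": TCP orientation; "force": force on the tool from outside, world axes, zero at the start; "moment": the same for the moment, N m; "finger_gap": finger opening in mm; "grasp_force": force on a finger pad.
Only numpy, scipy, OpenCV 4.12 (cv2) and the standard library are available. Lean on these libraries where they do the work, as an engineer would, in place of code of your own. Each camera call takes 0.05 s, during which the arm holds its last target. There are 200 camera calls.

### The job

Restock the dome nuts: lift the loose lid off the parts jar and seat it on the lid stand, pick up the cup and pour all its nuts into the jar, stand the empty cup upright back on the bench, and close the jar with its lid. Then clear the supply cartons, which look alike and tell only by their weight (lift an end to feel it): lay the full (heavy) ones flat side by side in the blue stock tray and put the used-up (light) ones in the waste tub. A nut that misses the jar must be picked up and put in; leave the thread spool and the tape roll where they are.

Things in the scene. Friction and masses are not known exactly. Their poses are not given: they have to be found in the camera images.
- jar_mouth (a point): clear round parts jar, 108 mm across and 90 mm high, heavy, does not move; walls 5 mm, so the mouth is 94 mm wide inside; inner floor 83 mm below the mouth. The point is the centre of the mouth, level with the rim; z up.
- stand_rim (a point): low round steel stand for the jar's lid, a cup 104 mm across and 18 mm high with a rim like the jar's (94 mm wide inside), fixed. The point is the centre of its rim, level with the rim's top; z up.
- lid_knob (a point): loose steel lid of the jar, 111 mm across, 0.14 kg; its brim rests on the rim, a shallow plug below (86 mm across tapering to 82, 8 mm deep) drops into the mouth with 4 mm to spare all round; black round knob on top, 26 mm across, 16 mm high. The point is the knob's centre, 20 mm above the rim of jar or stand when seated, 28 mm above the plug's underside; z up.
- cup_c (a point): pale grey open hand cup, 58 mm across (straight sides up to 66 mm, then flaring to 64 mm across at the rim), 80 mm high, walls 3 mm, 0.07 to 0.12 kg empty; it holds the nuts. The point is on its axis, half-way up (40 mm above its underside); z points out of its mouth.
- nut0_c (a point): steel dome nut, 14 mm across flats (16 mm over corners), 14 mm high with its dome, 14 g; at the start in the cup. 4 to 7 nuts are there; the others are absent. The point is its centre; z towards the dome.
- nut1_c (a point): steel dome nut, 14 mm across flats (16 mm over corners), 14 mm high with its dome, 14 g; at the start in the cup. 4 to 7 nuts are there; the others are absent. The point is its centre; z towards the dome.
- nut2_c (a point): steel dome nut, 14 mm across flats (16 mm over corners), 14 mm high with its dome, 14 g; at the start in the cup. 4 to 7 nuts are there; the others are absent. The point is its centre; z towards the dome.
- nut3_c (a point): steel dome nut, 14 mm across flats (16 mm over corners), 14 mm high with its dome, 14 g; at the start in the cup. 4 to 7 nuts are there; the others are absent. The point is its centre; z towards the dome.
- nut4_c (a point): steel dome nut, 14 mm across flats (16 mm over corners), 14 mm high with its dome, 14 g; at the start in the cup. 4 to 7 nuts are there; the others are absent. The point is its centre; z towards the dome.
- nut5_c (a point): steel dome nut, 14 mm across flats (16 mm over corners), 14 mm high with its dome, 14 g; at the start in the cup. 4 to 7 nuts are there; the others are absent. The point is its centre; z towards the dome.
- nut6_c (a point): steel dome nut, 14 mm across flats (16 mm over corners), 14 mm high with its dome, 14 g; at the start in the cup. 4 to 7 nuts are there; the others are absent. The point is its centre; z towards the dome.
- carton0_c (a point): small closed carton, 54 mm (its x) by 80 mm (its y) by 26 mm high (z), white and blue; 3 or 4 are there, all alike. Some are full of nuts (0.32 to 0.46 kg), the others are used up (0.03 to 0.05 kg); only their weight tells. The point is its centre.
- carton1_c (a point): small closed carton, 54 mm (its x) by 80 mm (its y) by 26 mm high (z), white and blue; 3 or 4 are there, all alike. Some are full of nuts (0.32 to 0.46 kg), the others are used up (0.03 to 0.05 kg); only their weight tells. The point is its centre.
- carton2_c (a point): small closed carton, 54 mm (its x) by 80 mm (its y) by 26 mm high (z), white and blue; 3 or 4 are there, all alike. Some are full of nuts (0.32 to 0.46 kg), the others are used up (0.03 to 0.05 kg); only their weight tells. The point is its centre.
- carton3_c (a point): small closed carton, 54 mm (its x) by 80 mm (its y) by 26 mm high (z), white and blue; 3 or 4 are there, all alike. Some are full of nuts (0.32 to 0.46 kg), the others are used up (0.03 to 0.05 kg); only their weight tells. The point is its centre.
- tray_floor (a point): low blue steel stock tray, 140 mm (x) by 210 mm (y) outside, 132 by 202 mm inside, standing on rubber feet, rim 37 mm above the table, fixed. The point is the centre of its inner floor, 18 mm above the table; its axes run along its sides, z up.
- tub_floor (a point): empty translucent waste tub, 200 mm (x) by 280 mm (y) outside at the rim, about 140 by 200 mm inside at the floor, rim 120 mm above the table, fixed. The point is at the centre of its inner floor, 8 mm above the table; axes along its sides, z up.
- thread_spool: bystander: spool of white thread, 45 mm across, 61 mm high, standing; origin at the centre of its underside.
- tape_roll: bystander: roll of masking tape lying flat, 96 mm across, 25 mm high; origin at the centre of its underside.

How it is judged (in metres and radians):
On the way, in this order (a step that is already met when the one before it is completed fails the run):
1. the lid sits level on the lid stand, let go (horizontal distance between lid_knob and stand_rim below 0.008 m and z of lid_knob in the frame of stand_rim between 0.016 and 0.024 m and angle between lid_knob's own z axis and vertical below 0.07 rad and contact force between the fingers and lid below 0.3 N), for 0.2 s.
2. the cup is tipped over above the jar (angle between cup_c's own z axis and vertical above 1.2 rad and horizontal distance between cup_c and jar_mouth below 0.14 m and height (world z) of cup_c above 0.1 m), for 0.1 s.
3. all the nuts are in the jar (horizontal distance between each of nut0_c, nut1_c, nut2_c, nut3_c, nut4_c, nut5_c, nut6_c and jar_mouth below 0.05 m and z of each of nut0_c, nut1_c, nut2_c, nut3_c, nut4_c, nut5_c, nut6_c in the frame of jar_mouth below -0.012 m), for 0.3 s.
4. the jar is closed with its lid, let go (horizontal distance between lid_knob and jar_mouth below 0.008 m and z of lid_knob in the frame of jar_mouth between 0.016 and 0.024 m and angle between lid_knob's own z axis and vertical below 0.07 rad and contact force between the fingers and lid below 0.3 N), for 0.2 s.
At the end, for the whole second after the job is handed in: Every nut in the jar; lid seated level on it within 8 mm; empty cup upright on the bench; every full carton flat on the floor of the blue tray (pressing on it with over 1.3 N), every used-up one in the waste tub, centre below the rim (pressing under 1.3 N); all at rest (all of step 3 and all of step 4 and angle between cup_c's own z axis and vertical below 0.12 rad and height (world z) of cup_c between 0.034 and 0.046 m and ((x of carton0_c in the frame of tray_floor between -0.06 and 0.06 m and y of carton0_c in the frame of tray_floor between -0.095 and 0.095 m and z of carton0_c in the frame of tray_floor between 0.005 and 0.03 m and angle between carton0_c's own z axis and vertical below 0.2 rad and contact force between carton0 and tray above 1.3 N) or (x of carton0_c in the frame of tub_floor between -0.095 and 0.095 m and y of carton0_c in the frame of tub_floor between -0.135 and 0.135 m and z of carton0_c in the frame of tub_floor between 0 and 0.1 m and contact force between carton0 and waste_tub below 1.3 N)) and ((x of carton1_c in the frame of tray_floor between -0.06 and 0.06 m and y of carton1_c in the frame of tray_floor between -0.095 and 0.095 m and z of carton1_c in the frame of tray_floor between 0.005 and 0.03 m and angle between carton1_c's own z axis and vertical below 0.2 rad and contact force between carton1 and tray above 1.3 N) or (x of carton1_c in the frame of tub_floor between -0.095 and 0.095 m and y of carton1_c in the frame of tub_floor between -0.135 and 0.135 m and z of carton1_c in the frame of tub_floor between 0 and 0.1 m and contact force between carton1 and waste_tub below 1.3 N)) and ((x of carton2_c in the frame of tray_floor between -0.06 and 0.06 m and y of carton2_c in the frame of tray_floor between -0.095 and 0.095 m and z of carton2_c in the frame of tray_floor between 0.005 and 0.03 m and angle between carton2_c's own z axis and vertical below 0.2 rad and contact force between carton2 and tray above 1.3 N) or (x of carton2_c in the frame of tub_floor between -0.095 and 0.095 m and y of carton2_c in the frame of tub_floor between -0.135 and 0.135 m and z of carton2_c in the frame of tub_floor between 0 and 0.1 m and contact force between carton2 and waste_tub below 1.3 N)) and ((x of carton3_c in the frame of tray_floor between -0.06 and 0.06 m and y of carton3_c in the frame of tray_floor between -0.095 and 0.095 m and z of carton3_c in the frame of tray_floor between 0.005 and 0.03 m and angle between carton3_c's own z axis and vertical below 0.2 rad and contact force between carton3 and tray above 1.3 N) or (x of carton3_c in the frame of tub_floor between -0.095 and 0.095 m and y of carton3_c in the frame of tub_floor between -0.135 and 0.135 m and z of carton3_c in the frame of tub_floor between 0 and 0.1 m and contact force between carton3 and waste_tub below 1.3 N)) and linear speed of each of lid, cup below 0.02 m/s); the robot touches nothing.
It fails at once if the thread spool or the tape roll is pushed more than 3 cm from its place (distance of any of thread_spool, tape_roll from where it was at the start of the episode above 0.03 m).
Of nut0, nut1, nut2, nut3, nut4, nut5, nut6 only 4 to 7 are there at a start; the rules pass over those that are not, and their reading is None.
Of carton0, carton1, carton2, carton3 only 3 to 4 are there at a start; the rules pass over those that are not, and their reading is None.
At some moment in a run one of carton0, carton1, carton2, carton3 may be knocked a few centimetres aside while the robot is not near it.
It also fails if it takes over 208 s, if anything falls off the work surface, if the arm or the gripper's body presses on something with over 40 N, if the wrist force passes 120 N, or if a joint passes its speed limit or range.

## Working session

There is one attempt and no reset: what is moved stays moved. The work goes in short steps, Python scripts to look and compute and a tool call to move; the robot and the scene stay as the last step left them, time stands still between calls to the robot, and variables do not carry over. Pictures are saved under pics/ and viewed, at most 14 in all, crops included, and the job is handed in when it is done.

Besides the shell and the picture viewer there is one more tool, called after ">>>" by a JSON object that holds its "fn" and its "kwargs", one argument or row to a line. step_arm: Moves the arm, as the interface text tells. Its arguments: {"type":"object","properties":{"steps":{"type":"array","items":{"type":"object","properties":{"turn":{"type":"array","items":{"type":"number"}},"translation":{"type":"array","items":{"type":"number"}},"jaw":{"type":"number"}}}},"squeeze":{"type":"number"}},"required":["steps"]}

```bash
ls; mkdir -p pics; cat > h.py <<'E'
import numpy as np, cv2
from bench import r
def cam(s):
    R=cv2.Rodrigues(np.array(s["rvec"],float))[0]; return R,np.array(s["tvec"],float).ravel(),np.array(s["intrinsics"],float),np.array(s["dist_coeffs"],float)
def ray(s,uv):
    R,t,K,d=cam(s); p=cv2.undistortPoints(np.array(uv,float).reshape(-1,1,2),K,d).reshape(-1,2)
    return -R.T@t,(R.T@np.c_[p,np.ones(len(p))].T).T
def onplane(s,uv,z):
    c,D=ray(s,uv); return c+D*((z-c[2])/D[:,2])[:,None]
def cloud(s):
    h,w=s["z_map"].shape; u,v=np.meshgrid(np.arange(w),np.arange(h))
    c,D=ray(s,np.c_[u.ravel(),v.ravel()]); P=c+D*s["z_map"].ravel()[:,None]
    P[s["z_map"].ravel()==0]=np.nan; return P.reshape(h,w,3)
E
python3 - <<'E'
from h import *
st=r.state();print({k:np.round(v,3).tolist() if not isinstance(v,(int,float)) else v for k,v in st.items()});print(r.grip_point_offset)
import pickle
for n in("top","scene"):
    s=r.snapshot(n); pickle.dump(s,open(n+".pkl","wb")); cv2.imwrite(f"pics/{n}0.png",s["img"]); c,_=ray(s,[[256,192]]);print(n,c)
E
```

```text
pics
{'clock': 0.0, 'joint_pos': [72.953, 40.515, -1.583, 85.083, 1.26, 54.483, -4.327], 'qd': [-0.009, 0.031, 0.018, 0.002, 0.088, 0.02, -0.08], 'tau': [0.0, -88.32, 1.235, -23.617, 0.017, 0.007, -0.0], 'position': [145.442, -556.036, 230.819], 'tool_rot': [[0.967, 0.253, -0.0], [0.253, -0.967, 0.001], [-0.0, -0.001, -1.0]], 'force': [0.815, 0.467, -0.463], 'moment': [-0.018, 0.068, -0.042], 'grasp_force': 0.0, 'finger_gap': 85.40333883400241}
18.700000000000003
top [ 439.59966665   30.83835796 1377.23283358]
scene [142.42709779 904.88604974 941.70324926]
```

View pics/top0.png

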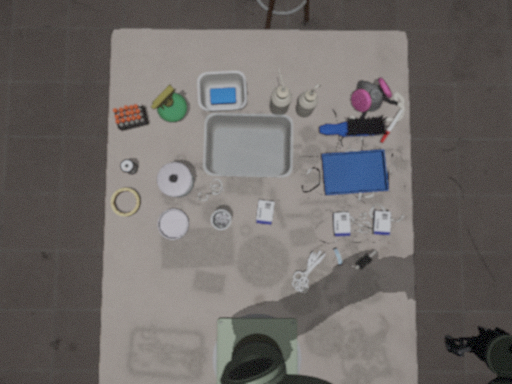

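View pics/scene0.png

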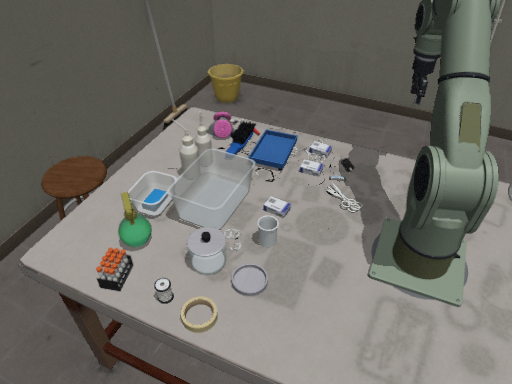

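Top view: jar with lid (175,179), stand (174,223), cup (221,217), three cartons (265,211), (342,223), (382,222), tub (248,146), tray (355,172), spool (128,166), tape (125,202). Scene view: the same, cup at (267,232).

```bash
cat > m.py <<'E'
from h import *
import pickle
s=pickle.load(open("top.pkl","rb")); P=cloud(s)
f=lambda a:np.round(a,1).tolist()
g=s["img"].astype(int); z=P[...,2]
for n,(u,v) in dict(jar=(175,179),stand=(174,223),cup=(221,217),c0=(265,211),c1=(342,223),c2=(382,222),tub=(248,146),tray=(355,172)).items(): print(n,"depth pt",f(P[v,u]))
# knob: dark pixels
w=np.zeros(z.shape,bool); w[170:190,165:186]=1
v,u=np.nonzero(w&(g.sum(2)<200)); print("knob",len(u),f(onplane(s,[[u.mean(),v.mean()]],118)))
def blob(box,cond,n,zp):
    m=np.zeros(z.shape,np.uint8); x0,y0,x1,y1=box; m[y0:y1,x0:x1]=cond[y0:y1,x0:x1]
    k,l,stt,_=cv2.connectedComponentsWithStats(m); i=1+np.argmax(stt[1:,4]); v,u=np.nonzero(l==i)
    q=onplane(s,np.c_[u,v],zp)[:,:2].astype(np.float32); c,wh,a=cv2.minAreaRect(q); cc,rr=cv2.minEnclosingCircle(q)
    print(n,len(u),"rect",f(c),f(wh),round(a,1),"circ",f(cc),round(rr,1),"mean",f(q.mean(0)))
blob((150,155,200,204),(z>80)&(z<115),"lid z",96)
blob((150,204,200,245),(z>9),"stand z",18)
blob((205,200,240,235),(z>35),"cup z",80)
for n,b in dict(c0=(250,195,280,228),c1=(328,205,356,240),c2=(368,205,396,240)).items(): blob(b,(z>14),n,26)
blob((300,140,400,205),(g[...,0]-g[...,2]>40),"tray",37)
blob((195,105,300,185),(z>105),"tub rim",120)
E
python3 m.py
```

```text
jar depth pt [581.8, 259.4, 121.0]
stand depth pt [445.6, 281.1, 3.2]
cup depth pt [466.6, 122.8, 0.6]
c0 depth pt [486.7, -25.3, 26.9]
c1 depth pt [448.0, -281.6, 25.5]
c2 depth pt [451.9, -414.5, 27.0]
tub depth pt [709.7, 32.4, 7.4]
tray depth pt [620.6, -331.0, 15.0]
knob 26 [[585.2, 265.9, 118.0]]
lid z 886 rect [584.8, 268.8] [109.0, 104.9] 1.0 circ [584.7, 269.3] 55.1 mean [584.2000122070312, 268.8999938964844]
stand z 161 rect [443.2, 284.1] [99.9, 100.5] 45.7 circ [443.3, 283.8] 52.2 mean [442.3999938964844, 286.1000061035156]
cup z 135 rect [457.1, 119.0] [60.5, 60.8] 0.3 circ [457.2, 119.2] 32.2 mean [457.70001220703125, 122.19999694824219]
c0 377 rect [482.5, -22.6] [53.7, 78.3] 83.9 circ [483.0, -22.1] 45.1 mean [482.5, -22.700000762939453]
c1 389 rect [443.1, -278.1] [53.3, 77.1] 89.2 circ [443.7, -277.2] 45.1 mean [443.20001220703125, -277.79998779296875]
c2 398 rect [448.7, -411.4] [53.4, 79.1] 88.5 circ [448.4, -412.6] 46.4 mean [448.29998779296875, -411.6000061035156]
tray 2587 rect [618.6, -325.2] [139.1, 212.5] 4.3 circ [617.9, -323.1] 123.1 mean [618.0999755859375, -323.8999938964844]
tub rim 857 rect [691.7, 33.6] [279.9, 200.4] 88.9 circ [691.6, 33.3] 159.1 mean [704.0999755859375, 34.099998474121094]
```

```bash
python3 - <<'E'
import pickle,cv2
s=pickle.load(open("top.pkl","rb"))["img"]
cv2.imwrite("pics/crop1.png",cv2.resize(s[140:250,105:305],None,fx=4,fy=4,interpolation=cv2.INTER_CUBIC))
E
```

```text
(no output)
```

View pics/crop1.png

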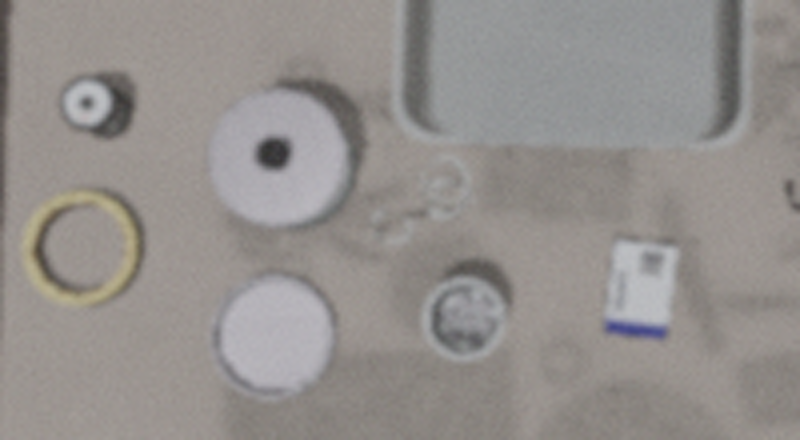

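Crop: knob at (272,153), stand (275,335), cup with nuts (465,317), carton (640,288) in the crop. I'll swing over to the jar, with the yaw turning along.

>>> {"fn": "step_arm", "kwargs": {
  "steps": [
    {"translation":[0.02,0.015,0.006],"turn":[0,0,0.083]},
    {"translation":[0.047,0.034,0.006],"turn":[0,0,0.083]},
    {"translation":[0.047,0.034,0.006],"turn":[0,0,0.083]},
    {"translation":[0.047,0.034,0.006],"turn":[0,0,0.083]},
    {"translation":[0.047,0.034,0.006],"turn":[0,0,0.083]},
    {"translation":[0.047,0.034,0.006],"turn":[0,0,0.083]},
    {"translation":[0.047,0.034,0.006],"turn":[0,0,0.083]},
    {"translation":[0.047,0.034,0.006],"turn":[0,0,0.083]},
    {"translation":[0.017,0.05,0],"turn":[0,0,0.083]},
    {"translation":[0.017,0.05,0],"turn":[0,0,0.083]},
    {"translation":[0.017,0.05,0],"turn":[0,0,0.083]},
    {"translation":[0.017,0.05,0],"turn":[0,0,0.083]},
    {"translation":[0.017,0.05,0],"turn":[0,0,0.083]},
    {"translation":[0.017,0.05,0],"turn":[0,0,0.083]},
    {"translation":[0,0.05,0],"turn":[0,0,0.083]},
    {"translation":[0,0.05,0],"turn":[0,0,0.083]},
    {"translation":[-0.002,0.05,0],"turn":[0,0,0.083]},
    {"translation":[-0.003,0.045,0],"turn":[0,0,0.083]},
    {"translation":[-0.004,0.04,0],"turn":[0,0,0.083]},
    {"translation":[-0.004,0.03,0],"turn":[0,0,0.083]}
  ]
}}

```text
schema error: expected keys turn, translation, jaw
```

```bash
cat >> h.py <<'E'
import pickle
def snap(n,save=None):
    s=r.snapshot(n); pickle.dump(s,open(n+".pkl","wb"))
    if save: cv2.imwrite(f"pics/{save}.png",s["img"])
    return s
def pose():
    st=r.state(); print("t",round(st["clock"],2),"pos",np.round(st["position"],1),"R",np.round(st["tool_rot"],3).tolist(),"F",np.round(st["force"],1),"gap",round(st["finger_gap"],1),"q",np.round(st["joint_pos"],0)); return st
E
python3 - <<'E'
from h import *
pose(); s=snap("wrist","w1"); P=cloud(s); print(ray(s,[[256,192]]))
for v in range(40,384,60): print([np.round(P[v,u]).tolist() for u in range(60,512,100)])
E
```

```text
t 0.1 pos [ 145.4 -556.1  230.9] R [[0.967, 0.253, -0.0], [0.253, -0.967, 0.001], [-0.0, -0.001, -1.0]] F [-0.7 -0.1  0.1] gap 85.1 q [73. 41. -2. 85.  1. 54. -4.]
(array([ 226.24783035, -535.46955812,  372.84173912]), array([[-0.3207016 , -0.08171093, -0.94369561]]))
[[232.0, -279.0, -2.0], [259.0, -406.0, 0.0], [289.0, -523.0, -2.0], [511.0, -853.0, -753.0], [624.0, -1221.0, -748.0]]
[[158.0, -286.0, -1.0], [189.0, -417.0, -2.0], [209.0, -553.0, -751.0], [310.0, -926.0, -752.0], [423.0, -1317.0, -750.0]]
[[75.0, -289.0, -2.0], [111.0, -429.0, -1.0], [-17.0, -613.0, -748.0], [87.0, -1012.0, -755.0], [201.0, -1432.0, -753.0]]
[[-18.0, -293.0, 1.0], [21.0, -443.0, -1.0], [-277.0, -683.0, -751.0], [-165.0, -1109.0, -749.0], [-51.0, -1564.0, -749.0]]
[[-132.0, -293.0, -1.0], [140.0, -514.0, 269.0], [-581.0, -764.0, -751.0], [167.0, -595.0, 277.0], [-349.0, -1737.0, -754.0]]
[[142.0, -494.0, 310.0], [155.0, -525.0, 313.0], [155.0, -555.0, 304.0], [170.0, -581.0, 313.0], [174.0, -615.0, 310.0]]
```

View pics/w1.png

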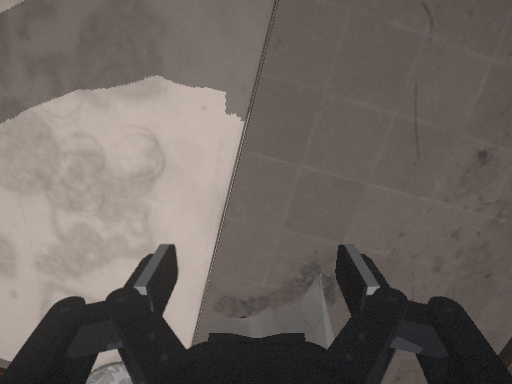

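The wrist view shows the fingers from a camera on the tool's +x side, with nothing of the task in view yet. Each row needs all its keys, so I'm resending.

>>> {"fn": "step_arm", "kwargs": {
  "steps": [
    {"translation":[0.02,0.015,0.006],"turn":[0,0,0.083],"jaw":0.085},
    {"translation":[0.047,0.034,0.006],"turn":[0,0,0.083],"jaw":0.085},
    {"translation":[0.047,0.034,0.006],"turn":[0,0,0.083],"jaw":0.085},
    {"translation":[0.047,0.034,0.006],"turn":[0,0,0.083],"jaw":0.085},
    {"translation":[0.047,0.034,0.006],"turn":[0,0,0.083],"jaw":0.085},
    {"translation":[0.047,0.034,0.006],"turn":[0,0,0.083],"jaw":0.085},
    {"translation":[0.047,0.034,0.006],"turn":[0,0,0.083],"jaw":0.085},
    {"translation":[0.047,0.034,0.006],"turn":[0,0,0.083],"jaw":0.085},
    {"translation":[0.017,0.05,0],"turn":[0,0,0.083],"jaw":0.085},
    {"translation":[0.017,0.05,0],"turn":[0,0,0.083],"jaw":0.085},
    {"translation":[0.017,0.05,0],"turn":[0,0,0.083],"jaw":0.085},
    {"translation":[0.017,0.05,0],"turn":[0,0,0.083],"jaw":0.085},
    {"translation":[0.017,0.05,0],"turn":[0,0,0.083],"jaw":0.085},
    {"translation":[0.017,0.05,0],"turn":[0,0,0.083],"jaw":0.085},
    {"translation":[0,0.05,0],"turn":[0,0,0.083],"jaw":0.085},
    {"translation":[0,0.04,0],"turn":[0,0,0.083],"jaw":0.085},
    {"translation":[0,0.03,0],"turn":[0,0,0.083],"jaw":0.085},
    {"translation":[0,0.03,0],"turn":[0,0,0.083],"jaw":0.085},
    {"translation":[0,0.02,0],"turn":[0,0,0.083],"jaw":0.085},
    {"translation":[0,0,0],"turn":[0,0,0.083],"jaw":0.085}
  ]
}}

```text
clock: 2.65
position: [595.6, 169.4, 279.3]
tool_rot: [[-0.345, 0.939, -0.0], [0.939, 0.345, 0.001], [0.001, -0.0, -1.0]]
force: [-0.7, -0.4, -0.3]
finger_gap: 84.8
grasp_force: 0.0
```

```bash

python3 - <<'E'
from h import *
pose(); s=snap("wrist","w2"); s=pickle.load(open("wrist.pkl","rb")); P=cloud(s); z=P[...,2]; print(ray(s,[[256,192]])[0])
f=lambda a:np.round(a,1).tolist()
m=(z>88)&(z<100); q=P[m][:,:2].astype(np.float32); q=q[(abs(q-[585,268])<70).all(1)]; print("lid",len(q),cv2.minAreaRect(q),q.mean(0))
k=(z>108)&(z<125)&(abs(P[...,0]-585)<40)&(abs(P[...,1]-268)<40); print("knob",k.sum(),P[k].mean(0), np.nanpercentile(z[k],[5,50,95]),P[k].min(0),P[k].max(0))
d=np.hypot(P[...,0]-585,P[...,1]-268)
for a in range(0,60,5):
    mm=(d>=a)&(d<a+5)
    if mm.sum(): print(a,mm.sum(),np.nanmedian(z[mm]),end="; ")
E
```

```text
t 2.65 pos [595.6 169.4 279.3] R [[-0.345, 0.939, -0.0], [0.939, 0.345, 0.001], [0.001, -0.0, -1.0]] F [-0.7 -0.4 -0.3] gap 84.8 q [ -9.  43. -23.  70.  17.  70. -12.]
[567.37505338 247.01520885 421.33312345]
lid 7671 ((583.044921875, 268.1480407714844), (109.45330047607422, 109.88117980957031), 57.35404968261719) [582.29706 269.75476]
knob 508 [583.17082353 267.7867886  117.09798971] [115.81729748 117.17117803 118.36280996] [570.97397357 255.21419239 108.80526365] [595.68705371 280.16441592 119.86189643]
0 82 117.15744645419193; 5 237 117.24021926251964; 10 296 116.3583870368748; 15 477 93.89924011758399; 20 608 93.97416957312765; 25 758 93.85305781322862; 30 875 93.74101550156644; 35 1031 93.86168161154154; 40 1153 93.82702510528111; 45 1282 93.78011981097907; 50 1199 92.95108068299038; 55 184 92.11773576875896;
```

View pics/w2.png

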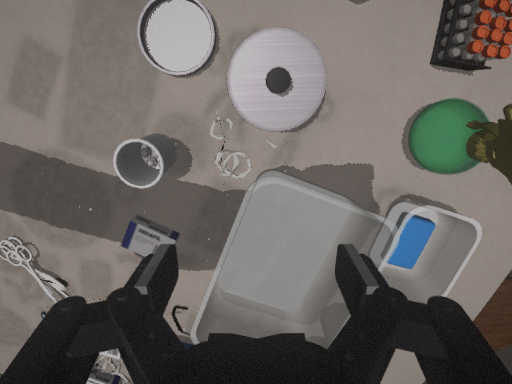

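Wrist view: lid with its knob at (278,80), stand at (177,35), cup (140,162), carton (150,238). Next: the stand and the cup from this view.

```bash

python3 - <<'E'
from h import *
s=pickle.load(open("wrist.pkl","rb")); P=cloud(s); z=P[...,2]
def fit(c,rad,z0,z1):
    m=(np.hypot(P[...,0]-c[0],P[...,1]-c[1])<rad)&(z>z0)&(z<z1); q=P[m][:,:2].astype(np.float32)
    print(len(q),cv2.minAreaRect(q),cv2.minEnclosingCircle(q),np.nanmedian(z[m]),np.nanpercentile(z[m],[5,95]))
fit((442,284),65,13,25); fit((457,119),45,70,90); fit((457,119),45,5,30)
m=(np.hypot(P[...,0]-442,P[...,1]-284)<42);print("stand floor",np.nanmedian(z[m]))
E
```

```text
842 ((442.875, 277.9860534667969), (103.79632568359375, 92.2305908203125), 18.264366149902344) ((441.1622619628906, 282.9813537597656), 52.240116119384766) 16.999305688738758 [14.57033648 18.5553962 ]
763 ((456.54754638671875, 118.07794952392578), (64.14411163330078, 63.762596130371094), 16.458953857421875) ((455.891357421875, 118.3185806274414), 32.96824264526367) 78.77126914197339 [70.86468923 80.58721205]
711 ((455.9765625, 119.33302307128906), (55.405982971191406, 54.58068084716797), 22.030885696411133) ((457.09356689453125, 119.12700653076172), 28.790895462036133) 15.378551171087338 [ 6.85657102 28.52239578]
stand floor 3.339055856493701
```

>>> {"fn": "step_arm", "kwargs": {
  "steps": [
    {"translation":[-0.0043,0.0336,0],"turn":[0,0,0],"jaw":0.06},
    {"translation":[-0.004,0.033,0],"turn":[0,0,0],"jaw":0.06},
    {"translation":[-0.004,0.032,0],"turn":[0,0,0],"jaw":0.06},
    {"translation":[0,0,-0.03],"turn":[0,0,0],"jaw":0.06},
    {"translation":[0,0,-0.03],"turn":[0,0,0],"jaw":0.06},
    {"translation":[0,0,-0.03],"turn":[0,0,0],"jaw":0.06},
    {"translation":[0,0,-0.03],"turn":[0,0,0],"jaw":0.06},
    {"translation":[0,0,-0.03],"turn":[0,0,0],"jaw":0.06},
    {"translation":[0,0,-0.02],"turn":[0,0,0],"jaw":0.06},
    {"translation":[0,0,-0.011],"turn":[0,0,0],"jaw":0.06},
    {"translation":[0,0,0],"turn":[0,0,0],"jaw":0.05},
    {"translation":[0,0,0],"turn":[0,0,0],"jaw":0.035},
    {"translation":[0,0,0],"turn":[0,0,0],"jaw":0.02},
    {"translation":[0,0,0],"turn":[0,0,0],"jaw":0.01},
    {"translation":[0,0,0],"turn":[0,0,0],"jaw":0.01}
  ],
  "squeeze": 40
}}

```text
clock: 4.58
position: [584.5, 265.5, 99.3]
tool_rot: [[-0.338, 0.941, 0.001], [0.941, 0.338, 0.001], [0.0, 0.001, -1.0]]
force: [-1.3, -1.0, 6.1]
finger_gap: 24.3
grasp_force: 39.0
```

>>> {"fn": "step_arm", "kwargs": {
  "steps": [
    {"translation":[0,0,0.01],"turn":[0,0,0],"jaw":0.01},
    {"translation":[0,0,0.02],"turn":[0,0,0],"jaw":0.01},
    {"translation":[0,0,0.03],"turn":[0,0,0],"jaw":0.01},
    {"translation":[-0.04,-0.015,0.02],"turn":[0,0,0],"jaw":0.01},
    {"translation":[-0.04,-0.015,0],"turn":[0,0,0],"jaw":0.01},
    {"translation":[0,0,0],"turn":[0,0,0],"jaw":0.01},
    {"translation":[0,0,0],"turn":[0,0,0],"jaw":0.01}
  ]
}}

```text
clock: 5.45
position: [504.9, 235.6, 178.9]
tool_rot: [[-0.338, 0.941, 0.001], [0.941, 0.338, 0.0], [0.0, 0.001, -1.0]]
force: [-0.3, -0.2, -1.2]
finger_gap: 24.1
grasp_force: 39.8
```

```bash

python3 - <<'E'
from h import *
pose();s=snap("wrist","w3"); P=cloud(s); z=P[...,2]; st=r.state()["position"]
t=snap("top","t3"); Q=cloud(t)
def fit(P,c,rad,z0,z1):
    z=P[...,2];m=(np.hypot(P[...,0]-c[0],P[...,1]-c[1])<rad)&(z>z0)&(z<z1); q=P[m][:,:2].astype(np.float32)
    if len(q)>5: print(len(q),cv2.minAreaRect(q),cv2.minEnclosingCircle(q),np.nanpercentile(z[m],[5,50,95]))
zl=st[2]-5
print("lid");fit(P,st[:2],70,zl-8,zl+6)
m=(np.hypot(P[...,0]-st[0],P[...,1]-st[1])<62)&(abs(z-zl)<8);q=P[m];
print(np.linalg.lstsq(np.c_[q[:,:2]-st[:2],np.ones(len(q))],q[:,2],rcond=None)[0])
print("stand w");fit(P,(442,283.5),65,13,25);print("stand top");fit(Q,(442,283.5),65,10,25);print("jar top");fit(Q,(583,268),65,80,100);print("jar w");fit(P,(583,268),65,85,95)
E
```

```text
t 5.45 pos [504.9 235.6 178.9] R [[-0.338, 0.941, 0.001], [0.941, 0.338, 0.0], [0.0, 0.001, -1.0]] F [-0.3 -0.2 -1.2] gap 24.1 q [-17.  44. -21.  93.  20.  47. -27.]
lid
17915 ((502.7914123535156, 239.1870574951172), (110.32311248779297, 107.10749053955078), 54.769287109375) ((504.3709716796875, 238.34548950195312), 55.6637077331543) [171.77453351 173.31286579 174.32431202]
[ 2.03003860e-03 -2.17605199e-03  1.73277279e+02]
stand w
1334 ((438.338134765625, 286.82208251953125), (103.10939025878906, 94.6135025024414), 37.58599853515625) ((440.7928466796875, 283.18212890625), 52.07418441772461) [14.64432576 17.0320262  18.29667989]
stand top
jar top
85 ((609.7634887695312, 250.92877197265625), (99.52824401855469, 41.5284423828125), 50.82622528076172) ((595.3682861328125, 262.65826416015625), 49.76483917236328) [84.06656534 90.33833381 95.01604766]
jar w
1800 ((593.6195678710938, 279.3628845214844), (76.95734405517578, 105.5732421875), 47.28322982788086) ((585.006591796875, 269.935791015625), 53.207977294921875) [86.15276896 89.21917375 90.39549864]
```

View pics/w3.png

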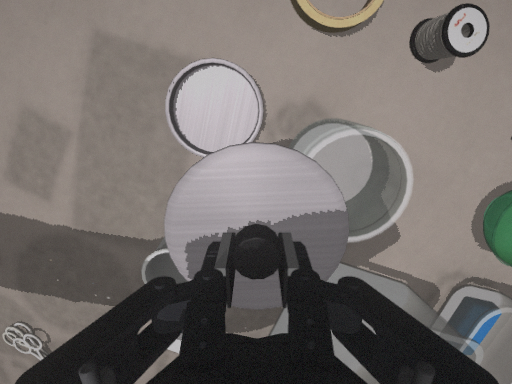

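Wrist view: the lid is held level at (257,225), the stand is free at (215,107), and the jar is open at (355,180). The lid has to go (-63.4, +44.7) mm and then down 151 mm.

>>> {"fn": "step_arm", "kwargs": {
  "steps": [
    {"translation":[-0.0214,0.0147,0],"turn":[0,0,0],"jaw":0.01},
    {"translation":[-0.021,0.015,0],"turn":[0,0,0],"jaw":0.01},
    {"translation":[-0.021,0.015,0],"turn":[0,0,0],"jaw":0.01},
    {"translation":[0,0,-0.03],"turn":[0,0,0],"jaw":0.01},
    {"translation":[0,0,-0.03],"turn":[0,0,0],"jaw":0.01},
    {"translation":[0,0,-0.03],"turn":[0,0,0],"jaw":0.01},
    {"translation":[0,0,-0.03],"turn":[0,0,0],"jaw":0.01},
    {"translation":[0,0,-0.012],"turn":[0,0,0],"jaw":0.01},
    {"translation":[0,0,-0.007],"turn":[0,0,0],"jaw":0.01},
    {"translation":[0,0,-0.006],"turn":[0,0,0],"jaw":0.01},
    {"translation":[0,0,-0.005],"turn":[0,0,0],"jaw":0.01},
    {"translation":[0,0,0],"turn":[0,0,0],"jaw":0.01}
  ]
}}

```text
clock: 7.05
position: [440.8, 280.0, 28.3]
tool_rot: [[-0.338, 0.941, -0.0], [0.941, 0.338, -0.0], [-0.0, -0.0, -1.0]]
force: [-0.1, -0.9, -1.7]
finger_gap: 24.1
grasp_force: 39.8
```

>>> {"fn": "step_arm", "kwargs": {
  "steps": [
    {"translation":[0,0,-0.001],"turn":[0,0,0],"jaw":0.01},
    {"translation":[0,0,-0.0005],"turn":[0,0,0],"jaw":0.01},
    {"translation":[0,0,0],"turn":[0,0,0],"jaw":0.03},
    {"translation":[0,0,0],"turn":[0,0,0],"jaw":0.05},
    {"translation":[0,0,0],"turn":[0,0,0],"jaw":0.06},
    {"translation":[0,0,0.03],"turn":[0,0,0],"jaw":0.06},
    {"translation":[0,0,0.04],"turn":[0,0,0],"jaw":0.06},
    {"translation":[0,-0.03,0.06],"turn":[0,0,0],"jaw":0.08},
    {"translation":[0,-0.06,0.04],"turn":[0,0,0],"jaw":0.085},
    {"translation":[0,-0.06,0.04],"turn":[0,0,0],"jaw":0.085},
    {"translation":[0,-0.05,0],"turn":[0,0,0],"jaw":0.085},
    {"translation":[0,0,0],"turn":[0,0,0],"jaw":0.085}
  ]
}}

```text
clock: 8.55
position: [440.9, 94.6, 222.3]
tool_rot: [[-0.333, 0.943, 0.0], [0.943, 0.333, -0.002], [-0.002, -0.0, -1.0]]
force: [-0.5, 1.4, 0.3]
finger_gap: 84.7
grasp_force: 0.0
```

```bash
cat >> h.py <<'E'
def fit(P,c,rad,z0,z1,n=""):
    z=P[...,2];m=(np.hypot(P[...,0]-c[0],P[...,1]-c[1])<rad)&(z>z0)&(z<z1); q=P[m][:,:2].astype(np.float32)
    if len(q)>5: 
        a,b=cv2.minAreaRect(q),cv2.minEnclosingCircle(q); print(n,len(q),"rect",np.round(a[0],1),np.round(a[1],1),round(a[2],1),"circ",np.round(b[0],1),round(b[1],1),"z",np.round(np.nanpercentile(z[m],[5,50,95]),1))
E
python3 - <<'E'
from h import *
pose();P=cloud(snap("wrist","w4"))
fit(P,(440.8,283.2),70,17,28,"lid on stand");fit(P,(440.8,283.2),30,36,52,"knob");fit(P,(583,268),65,85,95,"jar");fit(P,(457,119),45,72,90,"cup rim")
m=(np.hypot(P[...,0]-440.8,P[...,1]-283.2)<54)&(abs(P[...,2]-22)<6);q=P[m];print(np.linalg.lstsq(np.c_[q[:,:2]-[440.8,283.2],np.ones(len(q))],q[:,2],rcond=None)[0])
E
```

```text
t 8.55 pos [440.9  94.6 222.3] R [[-0.333, 0.943, 0.0], [0.943, 0.333, -0.002], [-0.002, -0.0, -1.0]] F [-0.5  1.4  0.3] gap 84.7 q [ -1.  32. -25. 110.  20.  42. -18.]
lid on stand 4356 rect [449.3 259.3] [109.8  58.8] 20.4 circ [440.9 281.5] 55.0 z [20.1 21.7 23.1]
knob 256 rect [442.7 275.3] [24.7 10.7] 18.8 circ [441.1 280.1] 12.3 z [37.8 45.  46.7]
jar 2465 rect [583.7 268.5] [106.1 104.9] 23.9 circ [584.2 269. ] 53.7 z [86.  89.2 90.6]
cup rim 1039 rect [455.9 118.3] [64.7 63.8] 18.9 circ [456.  118.1] 32.9 z [73.1 79.1 80.7]
[-2.33362444e-03  4.52843134e-03  2.18731360e+01]
```

View pics/w4.png

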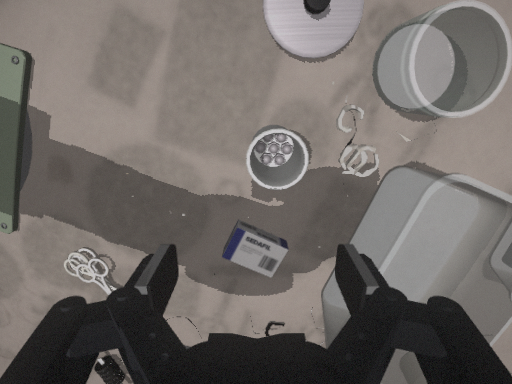

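The lid is seated on the stand (level, centre within 1–2 mm). The cup stands upright at (277,158) in the wrist view with about 6–7 nuts in it. Next I tilt the tool about the finger axis to take the cup from the side.

>>> {"fn": "step_arm", "kwargs": {
  "steps": [
    {"translation":[0.0044,-0.0039,-0.015],"turn":[0.0988,0.0349,0],"jaw":0.085},
    {"translation":[0.0044,-0.0039,-0.015],"turn":[0.0988,0.0349,0],"jaw":0.085},
    {"translation":[0.0044,-0.0039,-0.015],"turn":[0.0988,0.0349,0],"jaw":0.085},
    {"translation":[0.0044,-0.0039,-0.015],"turn":[0.0988,0.0349,0],"jaw":0.085},
    {"translation":[0.0044,-0.0039,-0.015],"turn":[0.0988,0.0349,0],"jaw":0.085},
    {"translation":[0.0044,-0.0039,-0.015],"turn":[0.0988,0.0349,0],"jaw":0.085},
    {"translation":[0.0044,-0.0039,-0.015],"turn":[0.0988,0.0349,0],"jaw":0.085},
    {"translation":[0.0044,-0.0039,-0.015],"turn":[0.0988,0.0349,0],"jaw":0.085},
    {"translation":[0,0,0],"turn":[0,0,0],"jaw":0.085},
    {"translation":[0,0,0],"turn":[0,0,0],"jaw":0.085}
  ]
}}

```text
clock: 9.85
position: [475.9, 68.1, 102.8]
tool_rot: [[-0.23, 0.941, -0.248], [0.629, 0.338, 0.7], [0.743, 0.005, -0.67]]
force: [-0.1, 0.3, 0.2]
finger_gap: 84.9
grasp_force: 0.0
```

```bash
python3 - <<'E'
from h import *
pose();s=snap("wrist","w5");P=cloud(s);fit(P,(456,118),45,72,90,"cup rim");fit(P,(456,118),45,10,60,"cup side")
E
```

```text
t 9.85 pos [475.9  68.1 102.8] R [[-0.23, 0.941, -0.248], [0.629, 0.338, 0.7], [0.743, 0.005, -0.67]] F [-0.1  0.3  0.2] gap 84.9 q [ 36.  69. -51.  95.   4.  50.  19.]
cup rim 1915 rect [455.7 117.7] [64.8 64.4] 6.8 circ [455.8 118. ] 32.7 z [73.2 79.1 80.5]
cup side 3339 rect [457.  116.7] [54.8 55.9] 1.6 circ [456.5 116.5] 28.6 z [11.4 34.5 57.8]
```

View pics/w5.png

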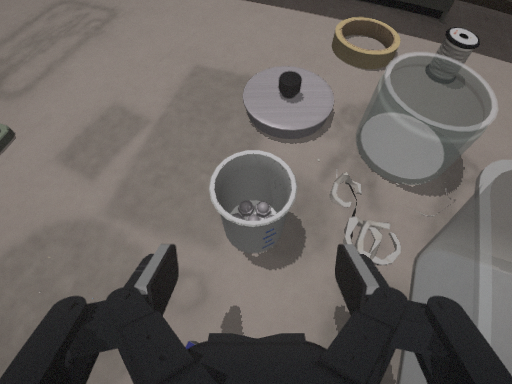

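Wrist view: the cup at (253,200) sits midway between the fingers, with nuts visible inside.

>>> {"fn": "step_arm", "kwargs": {
  "steps": [
    {"translation":[-0.0042,0.0095,-0.0115],"turn":[0,0,0],"jaw":0.085},
    {"translation":[-0.0042,0.0105,-0.0115],"turn":[0,0,0],"jaw":0.085},
    {"translation":[-0.0042,0.011,-0.0115],"turn":[0,0,0],"jaw":0.085},
    {"translation":[-0.0042,0.011,-0.0115],"turn":[0,0,0],"jaw":0.085},
    {"translation":[-0.0042,0.011,-0.0115],"turn":[0,0,0],"jaw":0.085},
    {"translation":[-0.004,0.0115,-0.0115],"turn":[0,0,0],"jaw":0.085},
    {"translation":[0,0,0],"turn":[0,0,0],"jaw":0.085},
    {"translation":[0,0,0],"turn":[0,0,0],"jaw":0.085}
  ]
}}

```text
clock: 10.9
position: [451.4, 131.2, 33.8]
tool_rot: [[-0.229, 0.942, -0.247], [0.629, 0.337, 0.7], [0.743, 0.005, -0.67]]
force: [0.6, -0.5, 0.0]
finger_gap: 85.1
grasp_force: 0.0
```

Close and lift a little.

>>> {"fn": "step_arm", "kwargs": {
  "steps": [
    {"translation":[0,0,0],"turn":[0,0,0],"jaw":0.07},
    {"translation":[0,0,0],"turn":[0,0,0],"jaw":0.06},
    {"translation":[0,0,0],"turn":[0,0,0],"jaw":0.05},
    {"translation":[0,0,0],"turn":[0,0,0],"jaw":0.05},
    {"translation":[0,0,0],"turn":[0,0,0],"jaw":0.05},
    {"translation":[0,0,0.01],"turn":[0,0,0],"jaw":0.05},
    {"translation":[0,0,0.03],"turn":[0,0,0],"jaw":0.05},
    {"translation":[0,0,0.04],"turn":[0,0,0],"jaw":0.05},
    {"translation":[0,0,0.03],"turn":[0,0,0],"jaw":0.05},
    {"translation":[0,0,0],"turn":[0,0,0],"jaw":0.05},
    {"translation":[0,0,0],"turn":[0,0,0],"jaw":0.05}
  ],
  "squeeze": 35
}}

```text
clock: 12.28
position: [450.8, 131.2, 142.6]
tool_rot: [[-0.228, 0.942, -0.248], [0.629, 0.337, 0.701], [0.743, 0.003, -0.669]]
force: [-0.2, 0.9, -2.0]
finger_gap: 56.8
grasp_force: 38.4
```

```bash
python3 - <<'E'
from h import *
st=pose();s=snap("wrist","w6");P=cloud(s);p=st["position"];fit(P,(456,118),50,182,195,"cup rim")
Z=P[...,2];m=(np.hypot(P[...,0]-456,P[...,1]-118)<55)&(Z>184);q=P[m];print(len(q),np.linalg.lstsq(np.c_[q[:,:2]-[456,118],np.ones(len(q))],q[:,2],rcond=None)[0])
E
```

```text
t 12.28 pos [450.8 131.2 142.6] R [[-0.228, 0.942, -0.248], [0.629, 0.337, 0.701], [0.743, 0.003, -0.669]] F [-0.2  0.9 -2. ] gap 56.8 q [ 32.  64. -54. 102.   0.  42.  14.]
cup rim 9037 rect [458.2 118.9] [90.5 64.3] 13.2 circ [460.6 105.3] 46.1 z [182.9 188.1 190.7]
20675 [ 1.37374083e-01 -3.97683190e-01  1.89260763e+02]
```

View pics/w6.png

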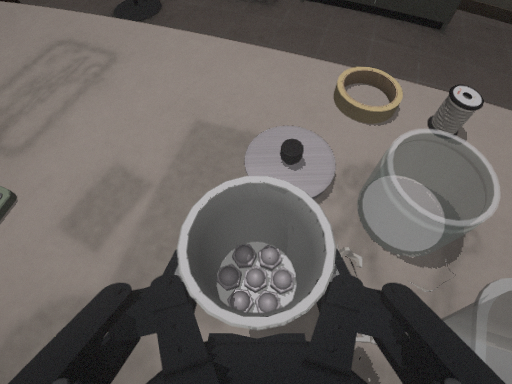

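The cup is held firmly and shows all 7 nuts (around (255,280)). Carry it to the jar upright.

>>> {"fn": "step_arm", "kwargs": {
  "steps": [
    {"translation":[0.005,0.003,0.015],"turn":[0,0,0],"jaw":0.05},
    {"translation":[0.014,0.009,0.015],"turn":[0,0,0],"jaw":0.05},
    {"translation":[0.02,0.0125,0.01],"turn":[0,0,0],"jaw":0.05},
    {"translation":[0.02,0.0125,0],"turn":[0,0,0],"jaw":0.05},
    {"translation":[0.02,0.0125,0],"turn":[0,0,0],"jaw":0.05},
    {"translation":[0.02,0.0125,0],"turn":[0,0,0],"jaw":0.05},
    {"translation":[0.02,0.0125,0],"turn":[0,0,0],"jaw":0.05},
    {"translation":[0.015,0.0105,0],"turn":[0,0,0],"jaw":0.05},
    {"translation":[0.01,0.0065,0],"turn":[0,0,0],"jaw":0.05},
    {"translation":[0.005,0.003,-0.015],"turn":[0,0,0],"jaw":0.05},
    {"translation":[0,0,-0.015],"turn":[0,0,0],"jaw":0.05},
    {"translation":[0,0,0],"turn":[0,0,0],"jaw":0.05},
    {"translation":[0,0,0],"turn":[0,0,0],"jaw":0.05}
  ]
}}

```text
clock: 13.95
position: [600.0, 225.7, 153.3]
tool_rot: [[-0.228, 0.942, -0.248], [0.629, 0.336, 0.701], [0.744, 0.004, -0.669]]
force: [0.1, -0.3, -2.1]
finger_gap: 57.1
grasp_force: 38.4
```

```bash
python3 - <<'E'
from h import *
pose()
E
```

```text
t 13.95 pos [600.  225.7 153.3] R [[-0.228, 0.942, -0.248], [0.629, 0.336, 0.701], [0.744, 0.004, -0.669]] F [ 0.1 -0.3 -2.1] gap 57.1 q [ 15.  69. -51.  69.  -1.  60.   8.]
```

>>> {"fn": "step_arm", "kwargs": {
  "steps": [
    {"translation":[0,0,0],"turn":[-0.0987,-0.0352,0],"jaw":0.05},
    {"translation":[0,0,0],"turn":[-0.0987,-0.0352,0],"jaw":0.05},
    {"translation":[0,0,0],"turn":[-0.0987,-0.0352,0],"jaw":0.05},
    {"translation":[0,0,0],"turn":[-0.0987,-0.0352,0],"jaw":0.05},
    {"translation":[0,0,0],"turn":[-0.0987,-0.0352,0],"jaw":0.05},
    {"translation":[0,0,0],"turn":[-0.0987,-0.0352,0],"jaw":0.05},
    {"translation":[0,0,0],"turn":[-0.0987,-0.0352,0],"jaw":0.05},
    {"translation":[0,0,0],"turn":[-0.0987,-0.0352,0],"jaw":0.05},
    {"translation":[0,0,0],"turn":[-0.0987,-0.0352,0],"jaw":0.05},
    {"translation":[0,0,0],"turn":[-0.0987,-0.0352,0],"jaw":0.05},
    {"translation":[0,0,0],"turn":[0,0,0],"jaw":0.05}
  ]
}}

```text
clock: 15.32
position: [598.9, 228.2, 153.2]
tool_rot: [[-0.335, 0.939, 0.072], [0.919, 0.343, -0.194], [-0.207, 0.001, -0.978]]
force: [0.7, -0.4, -2.2]
finger_gap: 57.0
grasp_force: 38.4
```

```bash
python3 - <<'E'
from h import *
pose()
E
```

```text
t 15.32 pos [598.9 228.2 153.2] R [[-0.335, 0.939, 0.072], [0.919, 0.343, -0.194], [-0.207, 0.001, -0.978]] F [ 0.7 -0.4 -2.2] gap 57.0 q [-23.  53. -14.  75.  27.  59. -27.]
```

>>> {"fn": "step_arm", "kwargs": {
  "steps": [
    {"translation":[0,0,0],"turn":[-0.082,-0.0295,0],"jaw":0.05},
    {"translation":[0,0,0],"turn":[-0.082,-0.0295,0],"jaw":0.05},
    {"translation":[0,0,0],"turn":[-0.082,-0.0295,0],"jaw":0.05},
    {"translation":[0,0,0],"turn":[-0.082,-0.0295,0],"jaw":0.05},
    {"translation":[0,0,0],"turn":[-0.082,-0.0295,0],"jaw":0.05},
    {"translation":[0,0,0],"turn":[-0.041,-0.0148,0],"jaw":0.05},
    {"translation":[0,0,0],"turn":[-0.041,-0.0148,0],"jaw":0.05},
    {"translation":[0,0,0],"turn":[-0.041,-0.0148,0],"jaw":0.05},
    {"translation":[0,0,0],"turn":[-0.041,-0.0148,0],"jaw":0.05},
    {"translation":[0,0,0],"turn":[-0.041,-0.0148,0],"jaw":0.05},
    {"translation":[0,0,0],"turn":[-0.041,-0.0148,0],"jaw":0.05},
    {"translation":[0,0,0],"turn":[-0.041,-0.0148,0],"jaw":0.05},
    {"translation":[0,0,0],"turn":[-0.041,-0.0148,0],"jaw":0.05},
    {"translation":[0,0,0],"turn":[-0.041,-0.0148,0],"jaw":0.05},
    {"translation":[0,0,0],"turn":[-0.041,-0.0148,0],"jaw":0.05},
    {"translation":[0,0,0],"turn":[-0.041,-0.0148,0],"jaw":0.05},
    {"translation":[0,0,0],"turn":[0,0,0],"jaw":0.05},
    {"translation":[0,0,0],"turn":[0,0,0],"jaw":0.05},
    {"translation":[0,0,0],"turn":[0,0,0],"jaw":0.05}
  ]
}}

```text
clock: 17.7
position: [600.2, 225.7, 153.4]
tool_rot: [[-0.146, 0.94, 0.307], [0.406, 0.34, -0.848], [-0.902, 0.001, -0.432]]
force: [0.3, -1.1, -0.6]
finger_gap: 57.1
grasp_force: 38.7
```

```bash
python3 - <<'E'
from h import *
pose();w=snap("wrist")["img"];s=snap("scene")["img"]
a=cv2.resize(s[180:330,120:320],(600,450),interpolation=cv2.INTER_CUBIC); cv2.imwrite("pics/p7.png",np.vstack([a[:450],np.zeros((0,600,3),np.uint8)]))
E
```

```text
t 17.7 pos [600.2 225.7 153.4] R [[-0.146, 0.94, 0.307], [0.406, 0.34, -0.848], [-0.902, 0.001, -0.432]] F [ 0.3 -1.1 -0.6] gap 57.1 q [-50.  71.  10.  63.  46.  85. -46.]
```

View pics/p7.png

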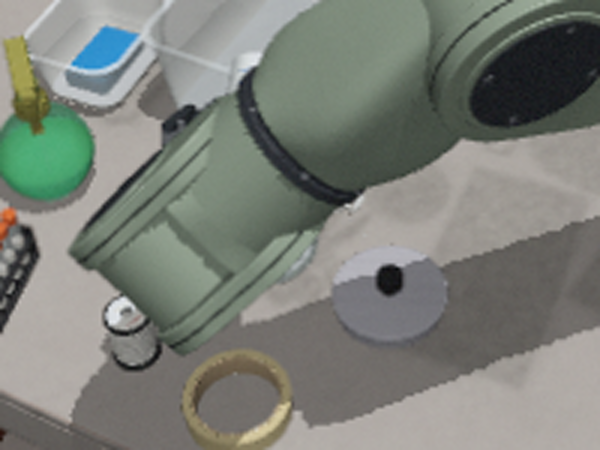

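The arm hides the jar, but the load fell from 2.1 to about 0.6–1 N, so the cup looks emptied. A little more tilt to be sure.

>>> {"fn": "step_arm", "kwargs": {
  "steps": [
    {"translation":[0,0,0.004],"turn":[-0.06,-0.0215,0],"jaw":0.05},
    {"translation":[0,0,0.004],"turn":[-0.06,-0.0215,0],"jaw":0.05},
    {"translation":[0,0,0.004],"turn":[-0.06,-0.0215,0],"jaw":0.05},
    {"translation":[0,0,0.003],"turn":[-0.05,-0.018,0],"jaw":0.05},
    {"translation":[0,0,0],"turn":[0,0,0],"jaw":0.05},
    {"translation":[0,0,0],"turn":[0,0,0],"jaw":0.05},
    {"translation":[0,0,0],"turn":[0,0,0],"jaw":0.05},
    {"translation":[0,0,0.01],"turn":[0.09,0.032,0],"jaw":0.05},
    {"translation":[0,0,0.01],"turn":[0.09,0.032,0],"jaw":0.05},
    {"translation":[0,0,0.01],"turn":[0.09,0.032,0],"jaw":0.05},
    {"translation":[0,0,0],"turn":[0.09,0.032,0],"jaw":0.05},
    {"translation":[0,0,0],"turn":[0.09,0.032,0],"jaw":0.05},
    {"translation":[0,0,0],"turn":[0.09,0.032,0],"jaw":0.05},
    {"translation":[0,0,0],"turn":[0.09,0.032,0],"jaw":0.05},
    {"translation":[0,0,0],"turn":[0.09,0.032,0],"jaw":0.05},
    {"translation":[0,0,0],"turn":[0.09,0.032,0],"jaw":0.05},
    {"translation":[0,0,0],"turn":[0.09,0.032,0],"jaw":0.05},
    {"translation":[0,0,0],"turn":[0.09,0.032,0],"jaw":0.05},
    {"translation":[0,0,0],"turn":[0.09,0.032,0],"jaw":0.05},
    {"translation":[0,0,0],"turn":[0,0,0],"jaw":0.05}
  ]
}}

```text
clock: 20.3
position: [600.9, 223.9, 198.9]
tool_rot: [[-0.325, 0.942, 0.08], [0.919, 0.334, -0.207], [-0.222, 0.006, -0.975]]
force: [0.2, -0.6, -0.9]
finger_gap: 57.2
grasp_force: 38.7
```

```bash
python3 - <<'E'
from h import *
st=pose();R=np.array(st["tool_rot"]);z=R[:,2];t=np.cross([0,0,1],R[:,1]);t/=np.linalg.norm(t);print("tilt of tz to t deg",np.degrees(np.arctan2(z@t,-z[2])))
E
```

```text
t 20.3 pos [600.9 223.9 198.9] R [[-0.325, 0.942, 0.08], [0.919, 0.334, -0.207], [-0.222, 0.006, -0.975]] F [ 0.2 -0.6 -0.9] gap 57.2 q [-24.  50. -13.  72.  25.  64. -25.]
tilt of tz to t deg -12.818923864083981
```

>>> {"fn": "step_arm", "kwargs": {
  "steps": [
    {"translation":[0,0,0],"turn":[0.0909,0.0323,0],"jaw":0.05},
    {"translation":[0,0,0],"turn":[0.0909,0.0323,0],"jaw":0.05},
    {"translation":[-0.015,-0.009,0],"turn":[0.0909,0.0323,0],"jaw":0.05},
    {"translation":[-0.015,-0.009,0],"turn":[0.0909,0.0323,0],"jaw":0.05},
    {"translation":[-0.015,-0.009,0],"turn":[0.0909,0.0323,0],"jaw":0.05},
    {"translation":[-0.015,-0.009,0],"turn":[0.0909,0.0323,0],"jaw":0.05},
    {"translation":[-0.015,-0.009,0],"turn":[0.0909,0.0323,0],"jaw":0.05},
    {"translation":[-0.015,-0.009,0],"turn":[0.0909,0.0323,0],"jaw":0.05},
    {"translation":[-0.015,-0.01,-0.013],"turn":[0.0909,0.0323,0],"jaw":0.05},
    {"translation":[-0.015,-0.01,-0.013],"turn":[0.0909,0.0323,0],"jaw":0.05},
    {"translation":[-0.015,-0.01,-0.014],"turn":[0.0909,0.0323,0],"jaw":0.05},
    {"translation":[-0.015,-0.009,-0.014],"turn":[0,0,0],"jaw":0.05},
    {"translation":[0,0,0],"turn":[0,0,0],"jaw":0.05},
    {"translation":[0,0,0],"turn":[0,0,0],"jaw":0.05},
    {"translation":[0,0,0],"turn":[0,0,0],"jaw":0.05}
  ]
}}

```text
clock: 22.18
position: [450.3, 133.5, 144.4]
tool_rot: [[-0.227, 0.943, -0.244], [0.63, 0.333, 0.702], [0.743, 0.005, -0.669]]
force: [0.6, -0.1, -1.8]
finger_gap: 57.1
grasp_force: 38.7
```

```bash
python3 - <<'E'
from h import *
st=pose();R=np.array(st["tool_rot"]);z=R[:,2];t=np.cross([0,0,1],R[:,1]);t/=np.linalg.norm(t);print("tilt",np.degrees(np.arctan2(z@t,-z[2])))
w=snap("wrist","w8")["img"];s=snap("scene")["img"]; t=snap("top")["img"]
f=lambda a:cv2.resize(a,(400,300),interpolation=cv2.INTER_CUBIC)
cv2.imwrite("pics/m8.png",np.vstack([np.hstack([f(w),f(s[180:330,120:320])]),np.hstack([f(t[140:245,110:250]),f(s)])]))
E
```

```text
t 22.18 pos [450.3 133.5 144.4] R [[-0.227, 0.943, -0.244], [0.63, 0.333, 0.702], [0.743, 0.005, -0.669]] F [ 0.6 -0.1 -1.8] gap 57.1 q [ 31.  62. -51. 103.  -4.  42.  18.]
tilt 47.972242394810365
```

View pics/m8.png

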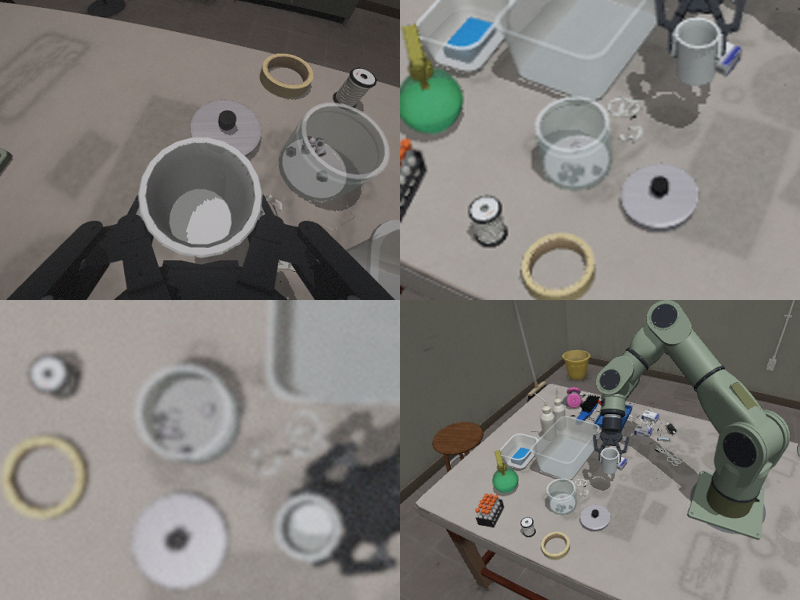

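The cup is empty, the nuts lie on the jar floor, and none is on the bench. Setting the cup down.

>>> {"fn": "step_arm", "kwargs": {
  "steps": [
    {"translation":[0,0,-0.03],"turn":[0,0,0],"jaw":0.05},
    {"translation":[0,0,-0.03],"turn":[0,0,0],"jaw":0.05},
    {"translation":[0,0,-0.03],"turn":[0,0,0],"jaw":0.05},
    {"translation":[0,0,-0.01],"turn":[0,0,0],"jaw":0.05},
    {"translation":[0,0,-0.006],"turn":[0,0,0],"jaw":0.05},
    {"translation":[0,0,-0.003],"turn":[0,0,0],"jaw":0.05},
    {"translation":[0,0,0],"turn":[0,0,0],"jaw":0.05},
    {"translation":[0,0,0],"turn":[0,0,0],"jaw":0.05}
  ]
}}

```text
clock: 23.32
position: [450.2, 132.8, 35.4]
tool_rot: [[-0.226, 0.943, -0.243], [0.63, 0.332, 0.702], [0.743, 0.005, -0.669]]
force: [-0.2, 0.3, -1.1]
finger_gap: 57.4
grasp_force: 38.7
```

>>> {"fn": "step_arm", "kwargs": {
  "steps": [
    {"translation":[0,0,-0.0013],"turn":[0,0,0],"jaw":0.05},
    {"translation":[0,0,0],"turn":[0,0,0],"jaw":0.06},
    {"translation":[0,0,0],"turn":[0,0,0],"jaw":0.07},
    {"translation":[0,0,0],"turn":[0,0,0],"jaw":0.085},
    {"translation":[0,0,0],"turn":[0,0,0],"jaw":0.085},
    {"translation":[0.0024,-0.007,0.0067],"turn":[0,0,0],"jaw":0.085},
    {"translation":[0.0049,-0.014,0.0134],"turn":[0,0,0],"jaw":0.085},
    {"translation":[0.0049,-0.014,0.0134],"turn":[0,0,0],"jaw":0.085},
    {"translation":[0.0073,-0.021,0.02],"turn":[0,0,0],"jaw":0.085},
    {"translation":[0.0073,-0.021,0.02],"turn":[0,0,0],"jaw":0.085},
    {"translation":[0,0,0.02],"turn":[-0.0988,-0.0349,0],"jaw":0.085},
    {"translation":[0,0,0.02],"turn":[-0.0988,-0.0349,0],"jaw":0.085},
    {"translation":[0,0,0.02],"turn":[-0.0988,-0.0349,0],"jaw":0.085},
    {"translation":[0,0,0.02],"turn":[-0.0988,-0.0349,0],"jaw":0.085},
    {"translation":[0,0.03,0.02],"turn":[-0.0988,-0.0349,0],"jaw":0.085},
    {"translation":[0,0.03,0],"turn":[-0.0988,-0.0349,0],"jaw":0.085},
    {"translation":[0,0.03,0],"turn":[-0.0988,-0.0349,0],"jaw":0.085},
    {"translation":[0,0.03,0],"turn":[-0.0988,-0.0349,0],"jaw":0.07},
    {"translation":[0,0,0],"turn":[0,0,0],"jaw":0.06},
    {"translation":[0,0,0],"turn":[0,0,0],"jaw":0.06}
  ]
}}

```text
clock: 25.82
position: [476.8, 172.6, 207.2]
tool_rot: [[-0.335, 0.942, -0.001], [0.942, 0.335, 0.01], [0.009, 0.003, -1.0]]
force: [0.6, -0.8, 0.8]
finger_gap: 60.2
grasp_force: 0.0
```

```bash
python3 - <<'E'
from h import *
pose();P=cloud(snap("wrist","w9"))
fit(P,(441,283),70,17,28,"lid");fit(P,(441,283),30,36,52,"knob");fit(P,(584,269),65,85,95,"jar");fit(P,(457,119),50,70,90,"cup rim")
E
```

```text
t 25.82 pos [476.8 172.6 207.2] R [[-0.335, 0.942, -0.001], [0.942, 0.335, 0.01], [0.009, 0.003, -1.0]] F [ 0.6 -0.8  0.8] gap 60.2 q [-12.  37. -20. 101.  17.  44. -21.]
lid 7926 rect [440.1 283. ] [109.6 109.6] 78.5 circ [440.4 283.2] 55.9 z [20.1 21.7 23.1]
knob 552 rect [440.7 283.2] [25.2 24.7] 19.5 circ [440.6 283. ] 13.0 z [43.9 45.3 46.5]
jar 2424 rect [584.3 269.1] [105.6 105.1] 48.9 circ [584.4 269.2] 53.5 z [86.2 89.2 90.4]
cup rim 1035 rect [455.4 120.2] [64.1 65.1] 58.6 circ [455.2 120. ] 32.8 z [71.3 78.9 80.6]
```

>>> {"fn": "step_arm", "kwargs": {
  "steps": [
    {"translation":[-0.0102,0.0305,0],"turn":[-0.0094,-0.003,0],"jaw":0.06},
    {"translation":[-0.013,0.04,0],"turn":[0,0,0],"jaw":0.06},
    {"translation":[-0.013,0.04,0],"turn":[0,0,0],"jaw":0.06},
    {"translation":[0,0,-0.03],"turn":[0,0,0],"jaw":0.06},
    {"translation":[0,0,-0.04],"turn":[0,0,0],"jaw":0.06},
    {"translation":[0,0,-0.04],"turn":[0,0,0],"jaw":0.06},
    {"translation":[0,0,-0.03],"turn":[0,0,0],"jaw":0.06},
    {"translation":[0,0,-0.02],"turn":[0,0,0],"jaw":0.06},
    {"translation":[0,0,-0.01],"turn":[0,0,0],"jaw":0.06},
    {"translation":[0,0,0],"turn":[0,0,0],"jaw":0.06},
    {"translation":[0,0,0],"turn":[0,0,0],"jaw":0.06}
  ]
}}

```text
clock: 27.25
position: [441.0, 283.5, 37.7]
tool_rot: [[-0.335, 0.942, 0.003], [0.942, 0.335, 0.001], [-0.0, 0.003, -1.0]]
force: [0.1, -0.1, 0.4]
finger_gap: 60.2
grasp_force: 0.0
```

>>> {"fn": "step_arm", "kwargs": {
  "steps": [
    {"translation":[0,0,-0.0105],"turn":[0,0,0],"jaw":0.06},
    {"translation":[0,0,0],"turn":[0,0,0],"jaw":0.045},
    {"translation":[0,0,0],"turn":[0,0,0],"jaw":0.03},
    {"translation":[0,0,0],"turn":[0,0,0],"jaw":0.015},
    {"translation":[0,0,0],"turn":[0,0,0],"jaw":0.01},
    {"translation":[0,0,0],"turn":[0,0,0],"jaw":0.01},
    {"translation":[0,0,0.01],"turn":[0,0,0],"jaw":0.01},
    {"translation":[0,0,0.03],"turn":[0,0,0],"jaw":0.01},
    {"translation":[0,0,0.04],"turn":[0,0,0],"jaw":0.01},
    {"translation":[0,0,0.04],"turn":[0,0,0],"jaw":0.01},
    {"translation":[0.02,-0.0025,0.02],"turn":[0,0,0],"jaw":0.01},
    {"translation":[0.02,-0.0025,0],"turn":[0,0,0],"jaw":0.01},
    {"translation":[0.02,-0.0025,0],"turn":[0,0,0],"jaw":0.01},
    {"translation":[0,0,0],"turn":[0,0,0],"jaw":0.01},
    {"translation":[0,0,0],"turn":[0,0,0],"jaw":0.01}
  ],
  "squeeze": 40
}}

```text
clock: 29.12
position: [499.9, 276.3, 166.7]
tool_rot: [[-0.336, 0.942, 0.002], [0.942, 0.336, 0.0], [-0.0, 0.002, -1.0]]
force: [0.3, 0.5, -1.2]
finger_gap: 24.3
grasp_force: 39.7
```

```bash
python3 - <<'E'
from h import *
p=pose()["position"];P=cloud(snap("wrist","w10"));z=P[...,2];zl=p[2]-5.5
fit(P,p[:2],65,zl-8,zl+6,"lid");fit(P,(584,269),65,85,95,"jar")
m=(np.hypot(P[...,0]-p[0],P[...,1]-p[1])<60)&(abs(z-zl)<8);q=P[m];print(np.linalg.lstsq(np.c_[q[:,:2]-p[:2],np.ones(len(q))],q[:,2],rcond=None)[0])
E
```

```text
t 29.12 pos [499.9 276.3 166.7] R [[-0.336, 0.942, 0.002], [0.942, 0.336, 0.0], [-0.0, 0.002, -1.0]] F [ 0.3  0.5 -1.2] gap 24.3 q [-23.  45. -19.  91.  18.  47. -29.]
lid 17119 rect [499.1 277. ] [109.7 107.1] 59.6 circ [500.4 276. ] 55.4 z [160.1 161.6 162.7]
jar 1332 rect [602.5 278.4] [ 64.6 103. ] 23.9 circ [587.8 272. ] 52.4 z [85.8 89.1 90.3]
[ 1.91762808e-03 -1.77502488e-03  1.61585191e+02]
```

>>> {"fn": "step_arm", "kwargs": {
  "steps": [
    {"translation":[0.028,-0.0024,0],"turn":[0,0,0],"jaw":0.01},
    {"translation":[0.028,-0.0024,0],"turn":[0,0,0],"jaw":0.01},
    {"translation":[0.0283,-0.0024,0],"turn":[0,0,0],"jaw":0.01},
    {"translation":[0,0,-0.02],"turn":[0,0,0],"jaw":0.01},
    {"translation":[0,0,-0.02],"turn":[0,0,0],"jaw":0.01},
    {"translation":[0,0,-0.01],"turn":[0,0,0],"jaw":0.01},
    {"translation":[0,0,-0.006],"turn":[0,0,0],"jaw":0.01},
    {"translation":[0,0,-0.006],"turn":[0,0,0],"jaw":0.01},
    {"translation":[0,0,-0.004],"turn":[0,0,0],"jaw":0.01},
    {"translation":[0,0,0],"turn":[0,0,0],"jaw":0.01},
    {"translation":[0,0,0],"turn":[0,0,0],"jaw":0.01}
  ]
}}

```text
clock: 30.55
position: [585.0, 269.0, 100.8]
tool_rot: [[-0.336, 0.942, 0.003], [0.942, 0.336, 0.001], [-0.001, 0.003, -1.0]]
force: [-0.6, 0.9, -1.6]
finger_gap: 24.4
grasp_force: 39.8
```

>>> {"fn": "step_arm", "kwargs": {
  "steps": [
    {"translation":[0,0,-0.0012],"turn":[0,0,0],"jaw":0.01},
    {"translation":[0,0,-0.0004],"turn":[0,0,0],"jaw":0.01},
    {"translation":[0,0,0],"turn":[0,0,0],"jaw":0.03},
    {"translation":[0,0,0],"turn":[0,0,0],"jaw":0.05},
    {"translation":[0,0,0],"turn":[0,0,0],"jaw":0.06},
    {"translation":[0,0,0.03],"turn":[0,0,0],"jaw":0.06},
    {"translation":[0,0,0.04],"turn":[0,0,0],"jaw":0.08},
    {"translation":[-0.01,-0.026,0.04],"turn":[0,0,-0.155],"jaw":0.085},
    {"translation":[-0.01,-0.026,0.02],"turn":[0,0,-0.155],"jaw":0.085},
    {"translation":[-0.01,-0.026,0],"turn":[0,0,-0.155],"jaw":0.085},
    {"translation":[-0.01,-0.026,0],"turn":[0,0,-0.155],"jaw":0.085},
    {"translation":[-0.01,-0.026,0],"turn":[0,0,-0.155],"jaw":0.085},
    {"translation":[-0.01,-0.026,0],"turn":[0,0,-0.155],"jaw":0.085},
    {"translation":[-0.01,-0.026,0],"turn":[0,0,-0.155],"jaw":0.085},
    {"translation":[-0.01,-0.026,0],"turn":[0,0,-0.155],"jaw":0.085},
    {"translation":[-0.01,-0.026,0],"turn":[0,0,-0.155],"jaw":0.085},
    {"translation":[-0.01,-0.026,0],"turn":[0,0,-0.155],"jaw":0.085},
    {"translation":[-0.01,-0.026,0],"turn":[0,0,-0.155],"jaw":0.085},
    {"translation":[0,0,0],"turn":[0,0,-0.155],"jaw":0.085},
    {"translation":[0,0,0],"turn":[0,0,-0.155],"jaw":0.085}
  ]
}}

```text
clock: 33.05
position: [474.9, -17.3, 229.1]
tool_rot: [[0.994, -0.107, -0.0], [-0.107, -0.994, -0.002], [-0.0, 0.002, -1.0]]
force: [-0.1, 0.3, -0.1]
finger_gap: 85.0
grasp_force: 0.0
```

```bash
cat > cart.py <<'E'
from h import *
def cartons(P,img,off=0):
    z=P[...,2]; m=((z>20)&(z<33)).astype(np.uint8); m=cv2.morphologyEx(m,cv2.MORPH_OPEN,np.ones((3,3)))
    k,l,s,_=cv2.connectedComponentsWithStats(m)
    for i in range(1,k):
        q=P[l==i][:,:2].astype(np.float32)
        c,wh,a=cv2.minAreaRect(q)
        if min(wh)>40 and max(wh)<95 and min(wh)<62: print("carton",np.round(c,1),np.round(wh,1),round(a,1),"z",round(float(np.median(P[l==i][:,2])),1),len(q))
E
python3 - <<'E'
from cart import *
pose();s=snap("wrist","w11");P=cloud(s);cartons(P,s["img"])
t=snap("top");Q=cloud(t);print("top");cartons(Q,0)
fit(Q,(584,269),65,88,105,"lid");fit(Q,(584,269),25,110,125,"knob")
E
```

```text
t 33.05 pos [474.9 -17.3 229.1] R [[0.994, -0.107, -0.0], [-0.107, -0.994, -0.002], [-0.0, 0.002, -1.0]] F [-0.1  0.3 -0.1] gap 85.0 q [ -9.  33.  11. 106.  -9.  42. -88.]
carton [481.6 -25.5] [52.3 77.9] 83.1 z 25.4 2577
carton [ 442.3 -281.3] [79.2 54.5] 2.6 z 25.2 2265
top
carton [880.1 122.3] [89.5 55.1] 89.9 z 28.1 318
carton [ 443.2 -278.6] [76.4 54. ] 0.3 z 25.7 353
carton [ 447.6 -412.8] [54.2 76.6] 88.6 z 25.7 353
lid 871 rect [586.7 271.1] [106.5 109.3] 0.5 circ [587.1 270.5] 55.3 z [90.  94.1 98.7]
knob 56 rect [586.7 269.6] [24.8 22.6] 89.2 circ [586.7 270. ] 12.9 z [113.4 117.5 122. ]
```

Lid is back on the jar, level and centred (top z 94). Now carton 0.

>>> {"fn": "step_arm", "kwargs": {
  "steps": [
    {"translation":[0.0067,-0.0082,-0.02],"turn":[0,0,-0.012],"jaw":0.085},
    {"translation":[0,0,-0.04],"turn":[0,0,0],"jaw":0.085},
    {"translation":[0,0,-0.04],"turn":[0,0,0],"jaw":0.085},
    {"translation":[0,0,-0.04],"turn":[0,0,0],"jaw":0.085},
    {"translation":[0,0,-0.04],"turn":[0,0,0],"jaw":0.085},
    {"translation":[0,0,-0.025],"turn":[0,0,0],"jaw":0.085},
    {"translation":[0,0,-0.013],"turn":[0,0,0],"jaw":0.085},
    {"translation":[0,0,-0.005],"turn":[0,0,0],"jaw":0.085},
    {"translation":[0,0,0],"turn":[0,0,0],"jaw":0.07},
    {"translation":[0,0,0],"turn":[0,0,0],"jaw":0.055},
    {"translation":[0,0,0],"turn":[0,0,0],"jaw":0.045},
    {"translation":[0,0,0],"turn":[0,0,0],"jaw":0.045},
    {"translation":[0,0,0],"turn":[0,0,0],"jaw":0.045},
    {"translation":[0,0,0.01],"turn":[0,0,0],"jaw":0.045},
    {"translation":[0,0,0.02],"turn":[0,0,0],"jaw":0.045},
    {"translation":[0,0,0.03],"turn":[0,0,0],"jaw":0.045},
    {"translation":[0,0,0],"turn":[0,0,0],"jaw":0.045},
    {"translation":[0,0,0],"turn":[0,0,0],"jaw":0.045},
    {"translation":[0,0,0],"turn":[0,0,0],"jaw":0.045}
  ],
  "squeeze": 50
}}

```text
clock: 35.52
position: [481.3, -25.3, 65.3]
tool_rot: [[0.994, -0.114, -0.002], [-0.114, -0.994, -0.002], [-0.002, 0.003, -1.0]]
force: [-0.1, -0.4, -4.0]
finger_gap: 52.9
grasp_force: 55.2
```

Weight felt: 4.0 N, so this one is full. To the tray.

>>> {"fn": "step_arm", "kwargs": {
  "steps": [
    {"translation":[0,-0.005,0.03],"turn":[0,0,0],"jaw":0.045},
    {"translation":[0.008,-0.03,0.04],"turn":[0,0,0.03],"jaw":0.045},
    {"translation":[0.01,-0.035,0.04],"turn":[0,0,0.03],"jaw":0.045},
    {"translation":[0.01,-0.035,0.02],"turn":[0,0,0.03],"jaw":0.045},
    {"translation":[0.01,-0.035,0],"turn":[0,0,0.03],"jaw":0.045},
    {"translation":[0.01,-0.035,0],"turn":[0,0,0.03],"jaw":0.045},
    {"translation":[0.01,-0.03,0],"turn":[0,0,0.03],"jaw":0.045},
    {"translation":[0.01,-0.02,0],"turn":[0,0,0.01],"jaw":0.045},
    {"translation":[0.01,-0.01,0],"turn":[0,0,0],"jaw":0.045},
    {"translation":[0,0,0],"turn":[0,0,0],"jaw":0.045},
    {"translation":[0,0,0],"turn":[0,0,0],"jaw":0.045}
  ]
}}

```text
clock: 36.9
position: [559.2, -259.7, 195.4]
tool_rot: [[0.997, 0.076, -0.001], [0.076, -0.997, -0.002], [-0.001, 0.002, -1.0]]
force: [-0.1, 0.6, -3.0]
finger_gap: 53.3
grasp_force: 55.1
```

```bash
python3 - <<'E'
from cart import *
pose();s=snap("wrist","w12");P=cloud(s);cartons(P,0)
g=s["img"].astype(int);z=P[...,2]
def blue(g,P,n):
    m=((g[...,0]-g[...,2]>40)&(P[...,2]>8)&(P[...,2]<45)&(np.hypot(P[...,0]-618,P[...,1]+326)<135)).astype(np.uint8);m=cv2.morphologyEx(m,cv2.MORPH_OPEN,np.ones((3,3)))
    q=P[m>0];print(n,len(q),[np.round(x,1) for x in cv2.minAreaRect(q[:,:2].astype(np.float32))],"z",np.round(np.percentile(q[:,2],[5,50,95]),1))
blue(g,P,"wrist");t=snap("top");blue(t["img"].astype(int),cloud(t),"top")
E
```

```text
t 36.9 pos [ 559.2 -259.7  195.4] R [[0.997, 0.076, -0.001], [0.076, -0.997, -0.002], [-0.001, 0.002, -1.0]] F [-0.1  0.6 -3. ] gap 53.3 q [ 20.  47.   4.  79.  -4.  55. -61.]
carton [ 448.1 -415.8] [52.8 78.5] 86.5 z 25.2 1955
wrist 23753 [array([ 644.8, -323.6]), array([195.5, 210.2]), np.float64(4.1)] z [16.1 17.4 38.5]
top 694 [array([ 615. , -279.9]), array([134. , 118.9]), np.float64(3.5)] z [13.3 18.1 33.2]
```

View pics/w12.png

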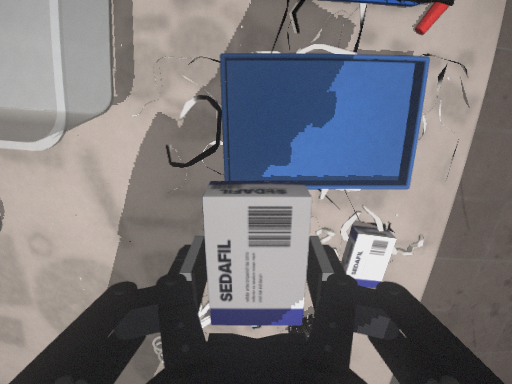

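Wrist view: the carton is held squarely; tray rim corners at (221,55), (429,57), (410,188), (223,186); carton 2 at (368,252).

```bash
python3 - <<'E'
from h import *
s=pickle.load(open("wrist.pkl","rb"));C=onplane(s,[[221,55],[429,57],[410,188],[223,186]],37)
print(np.round(C,1).tolist(), "centre",(C[0]+C[2])/2,(C[1]+C[3])/2, "ang",[np.degrees(np.arctan2(*(a-b)[:2][::-1])) for a,b in((C[0],C[1]),(C[3],C[2]))],np.linalg.norm(C[0]-C[1]),np.linalg.norm(C[1]-C[2]))
E
```

```text
[[676.7, -216.4, 37.0], [694.4, -424.7, 37.0], [555.4, -437.7, 37.0], [541.4, -224.1, 37.0]] centre [ 616.05024288 -327.05318107   37.        ] [ 617.89604447 -324.42144464   37.        ] ang [np.float64(94.83975428822892), np.float64(93.73588048342789)] 209.01652472129396 139.57835141595353
```

>>> {"fn": "step_arm", "kwargs": {
  "steps": [
    {"translation":[0.0154,-0.0285,0],"turn":[0,0,0],"jaw":0.045},
    {"translation":[0.0154,-0.0285,0],"turn":[0,0,0],"jaw":0.045},
    {"translation":[0.0154,-0.0285,0],"turn":[0,0,0],"jaw":0.045},
    {"translation":[0.0154,-0.0285,0],"turn":[0,0,0],"jaw":0.045},
    {"translation":[0,0,-0.03],"turn":[0,0,0],"jaw":0.045},
    {"translation":[0,0,-0.03],"turn":[0,0,0],"jaw":0.045},
    {"translation":[0,0,-0.03],"turn":[0,0,0],"jaw":0.045},
    {"translation":[0,0,-0.03],"turn":[0,0,0],"jaw":0.045},
    {"translation":[0,0,-0.025],"turn":[0,0,0],"jaw":0.045},
    {"translation":[0,0,-0.015],"turn":[0,0,0],"jaw":0.045},
    {"translation":[0,0,-0.008],"turn":[0,0,0],"jaw":0.045},
    {"translation":[0,0,0],"turn":[0,0,0],"jaw":0.045},
    {"translation":[0,0,0],"turn":[0,0,0],"jaw":0.045}
  ]
}}

```text
clock: 38.62
position: [621.6, -374.5, 28.8]
tool_rot: [[0.997, 0.076, 0.001], [0.076, -0.997, -0.003], [0.0, 0.003, -1.0]]
force: [-0.4, 0.2, -3.2]
finger_gap: 53.3
grasp_force: 55.0
```

>>> {"fn": "step_arm", "kwargs": {
  "steps": [
    {"translation":[0,0,-0.003],"turn":[0,0,0],"jaw":0.045},
    {"translation":[0,0,-0.002],"turn":[0,0,0],"jaw":0.045},
    {"translation":[0,0,0],"turn":[0,0,0],"jaw":0.045},
    {"translation":[0,0,0],"turn":[0,0,0],"jaw":0.055},
    {"translation":[0,0,0],"turn":[0,0,0],"jaw":0.062},
    {"translation":[0,0,0],"turn":[0,0,0],"jaw":0.062},
    {"translation":[0,0,0.02],"turn":[0,0,0],"jaw":0.062},
    {"translation":[0,0,0.04],"turn":[0,0,0],"jaw":0.062},
    {"translation":[0,0,0.05],"turn":[0,0,0],"jaw":0.08},
    {"translation":[-0.03,-0.008,0.04],"turn":[0,0,-0.02],"jaw":0.085},
    {"translation":[-0.036,-0.008,0.02],"turn":[0,0,-0.03],"jaw":0.085},
    {"translation":[-0.036,-0.008,0],"turn":[0,0,-0.03],"jaw":0.085},
    {"translation":[-0.036,-0.008,0],"turn":[0,0,-0.02],"jaw":0.085},
    {"translation":[-0.036,-0.009,0],"turn":[0,0,0],"jaw":0.085},
    {"translation":[0,0,0],"turn":[0,0,0],"jaw":0.085},
    {"translation":[0,0,0],"turn":[0,0,0],"jaw":0.085}
  ]
}}

```text
clock: 40.62
position: [447.8, -415.2, 193.9]
tool_rot: [[1.0, -0.024, 0.001], [-0.024, -1.0, -0.003], [0.001, 0.003, -1.0]]
force: [-0.1, 0.9, 0.3]
finger_gap: 84.9
grasp_force: 0.0
```

```bash
python3 - <<'E'
from cart import *
pose();s=snap("wrist","w13");P=cloud(s);cartons(P,0)
def tray(P):
    z=P[...,2];m=(np.hypot(P[...,0]-618,P[...,1]+326)<120)&(z>40)&(z<52);q=P[m]
    if len(q): print("in tray",len(q),cv2.minAreaRect(q[:,:2].astype(np.float32)),np.percentile(q[:,2],[5,50,95]))
tray(P);Q=cloud(snap("top"));print("top");tray(Q);cartons(Q,0)
E
```

```text
t 40.62 pos [ 447.8 -415.2  193.9] R [[1.0, -0.024, 0.001], [-0.024, -1.0, -0.003], [0.001, 0.003, -1.0]] F [-0.1  0.9  0.3] gap 84.9 q [ 38.  46.   4.  80.  -3.  54. -49.]
carton [ 447.4 -416.5] [52.5 78.7] 86.4 z 25.3 3059
carton [ 442.  -282.1] [79.5 54.1] 2.4 z 25.3 2953
in tray 2376 ((583.1204223632812, -328.6406555175781), (78.23804473876953, 208.45208740234375), 2.922071695327759) [41.66781034 43.32650798 44.73301357]
top
in tray 431 ((618.2071533203125, -322.5801086425781), (140.3166961669922, 210.5995635986328), 3.9062530994415283) [40.32928205 43.57540818 48.27361438]
carton [881.6 121.8] [55.8 89.4] 2.9 z 28.5 356
carton [ 448.8 -412.9] [51.8 78.7] 87.9 z 25.6 296
carton [ 443.2 -279.1] [76.8 52.9] 2.0 z 25.2 348
```

>>> {"fn": "step_arm", "kwargs": {
  "steps": [
    {"translation":[0,-0.001,-0.03],"turn":[0,0,-0.025],"jaw":0.085},
    {"translation":[0,0,-0.04],"turn":[0,0,0],"jaw":0.085},
    {"translation":[0,0,-0.04],"turn":[0,0,0],"jaw":0.085},
    {"translation":[0,0,-0.04],"turn":[0,0,0],"jaw":0.085},
    {"translation":[0,0,-0.022],"turn":[0,0,0],"jaw":0.085},
    {"translation":[0,0,-0.012],"turn":[0,0,0],"jaw":0.085},
    {"translation":[0,0,-0.0045],"turn":[0,0,0],"jaw":0.085},
    {"translation":[0,0,0],"turn":[0,0,0],"jaw":0.07},
    {"translation":[0,0,0],"turn":[0,0,0],"jaw":0.055},
    {"translation":[0,0,0],"turn":[0,0,0],"jaw":0.045},
    {"translation":[0,0,0],"turn":[0,0,0],"jaw":0.045},
    {"translation":[0,0,0],"turn":[0,0,0],"jaw":0.045},
    {"translation":[0,0,0.01],"turn":[0,0,0],"jaw":0.045},
    {"translation":[0,0,0.02],"turn":[0,0,0],"jaw":0.045},
    {"translation":[0,0,0.03],"turn":[0,0,0],"jaw":0.045},
    {"translation":[0,0,0],"turn":[0,0,0],"jaw":0.045},
    {"translation":[0,0,0],"turn":[0,0,0],"jaw":0.045},
    {"translation":[0,0,0],"turn":[0,0,0],"jaw":0.045}
  ]
}}

```text
clock: 42.98
position: [446.9, -416.0, 63.7]
tool_rot: [[0.999, -0.049, -0.002], [-0.049, -0.999, -0.002], [-0.002, 0.002, -1.0]]
force: [0.9, -0.3, -4.0]
finger_gap: 53.4
grasp_force: 54.4
```

```bash
python3 - <<'E'
from h import *
pose()
E
```

```text
t 42.98 pos [ 446.9 -416.    63.7] R [[0.999, -0.049, -0.002], [-0.049, -0.999, -0.002], [-0.002, 0.002, -1.0]] F [ 0.9 -0.3 -4. ] gap 53.4 q [ 38.  56.   3.  86.  -4.  38. -49.]
```

Also 4.0 N: full. To the second slot in the tray.

>>> {"fn": "step_arm", "kwargs": {
  "steps": [
    {"translation":[0,0.005,0.03],"turn":[0,0,0],"jaw":0.045},
    {"translation":[0.015,0.0126,0.03],"turn":[0,0,0.02],"jaw":0.045},
    {"translation":[0.025,0.02,0.02],"turn":[0,0,0.024],"jaw":0.045},
    {"translation":[0.025,0.02,0],"turn":[0,0,0.02],"jaw":0.045},
    {"translation":[0.025,0.02,0],"turn":[0,0,0.02],"jaw":0.045},
    {"translation":[0.025,0.02,0],"turn":[0,0,0.02],"jaw":0.045},
    {"translation":[0.025,0.02,0],"turn":[0,0,0.02],"jaw":0.045},
    {"translation":[0.02,0.015,0],"turn":[0,0,0],"jaw":0.045},
    {"translation":[0.0065,0.005,0],"turn":[0,0,0],"jaw":0.045},
    {"translation":[0,0,-0.03],"turn":[0,0,0],"jaw":0.045},
    {"translation":[0,0,-0.03],"turn":[0,0,0],"jaw":0.045},
    {"translation":[0,0,-0.03],"turn":[0,0,0],"jaw":0.045},
    {"translation":[0,0,-0.017],"turn":[0,0,0],"jaw":0.045},
    {"translation":[0,0,-0.01],"turn":[0,0,0],"jaw":0.045},
    {"translation":[0,0,0],"turn":[0,0,0],"jaw":0.045},
    {"translation":[0,0,0],"turn":[0,0,0],"jaw":0.045}
  ]
}}

```text
clock: 44.98
position: [614.1, -278.9, 28.3]
tool_rot: [[0.997, 0.075, 0.001], [0.075, -0.997, -0.003], [0.001, 0.003, -1.0]]
force: [0.2, -0.0, -3.2]
finger_gap: 53.2
grasp_force: 54.6
```

>>> {"fn": "step_arm", "kwargs": {
  "steps": [
    {"translation":[0,0,-0.003],"turn":[0,0,0],"jaw":0.045},
    {"translation":[0,0,-0.003],"turn":[0,0,0],"jaw":0.045},
    {"translation":[0,0,0],"turn":[0,0,0],"jaw":0.045},
    {"translation":[0,0,0],"turn":[0,0,0],"jaw":0.055},
    {"translation":[0,0,0],"turn":[0,0,0],"jaw":0.062},
    {"translation":[0,0,0],"turn":[0,0,0],"jaw":0.062},
    {"translation":[0,0,0.02],"turn":[0,0,0],"jaw":0.062},
    {"translation":[0,0,0.04],"turn":[0,0,0],"jaw":0.062},
    {"translation":[0,0,0.05],"turn":[0,0,0],"jaw":0.08},
    {"translation":[-0.03,0,0.04],"turn":[0,0,-0.02],"jaw":0.085},
    {"translation":[-0.036,-0.001,0.02],"turn":[0,0,-0.02],"jaw":0.085},
    {"translation":[-0.036,-0.001,0],"turn":[0,0,0],"jaw":0.085},
    {"translation":[-0.036,-0.001,0],"turn":[0,0,0],"jaw":0.085},
    {"translation":[-0.034,0,0],"turn":[0,0,0],"jaw":0.085},
    {"translation":[0,0,0],"turn":[0,0,0],"jaw":0.085},
    {"translation":[0,0,0],"turn":[0,0,0],"jaw":0.085}
  ]
}}

```text
clock: 46.98
position: [442.4, -281.7, 192.3]
tool_rot: [[0.999, 0.035, 0.001], [0.035, -0.999, -0.003], [0.001, 0.003, -1.0]]
force: [0.2, -0.5, -0.2]
finger_gap: 85.2
grasp_force: 0.0
```

```bash
python3 - <<'E'
from cart import *
pose();s=snap("wrist","w14");P=cloud(s);cartons(P,0);t=snap("top");print("top");cartons(cloud(t),0)
a=cv2.resize(t["img"][90:240,190:400],(700,500),interpolation=cv2.INTER_CUBIC);cv2.imwrite("pics/t14.png",a)
E
```

```text
t 46.98 pos [ 442.4 -281.7  192.3] R [[0.999, 0.035, 0.001], [0.035, -0.999, -0.003], [0.001, 0.003, -1.0]] F [ 0.2 -0.5 -0.2] gap 85.2 q [ 27.  39.   4.  99.  -4.  42. -55.]
carton [ 442.2 -282.1] [78.1 52.4] 2.1 z 25.3 3063
top
carton [881.3 122.2] [55.8 88.4] 3.8 z 28.4 346
```

View pics/w14.png

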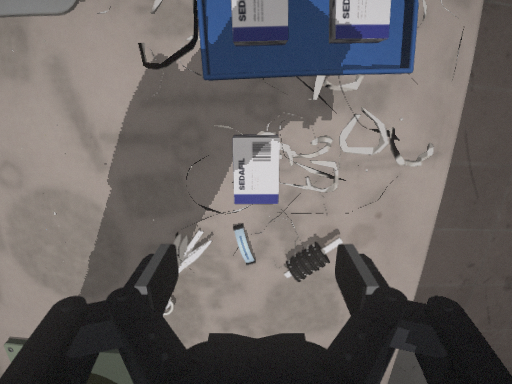

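Wrist view: both full cartons lie in the tray, at (262,20) and (362,18); the last carton is at (257,170), straight under the tool. Grasp it and weigh it.

>>> {"fn": "step_arm", "kwargs": {
  "steps": [
    {"translation":[0,0,-0.03],"turn":[0,0,0],"jaw":0.085},
    {"translation":[0,0,-0.04],"turn":[0,0,0],"jaw":0.085},
    {"translation":[0,0,-0.04],"turn":[0,0,0],"jaw":0.085},
    {"translation":[0,0,-0.04],"turn":[0,0,0],"jaw":0.085},
    {"translation":[0,0,-0.022],"turn":[0,0,0],"jaw":0.085},
    {"translation":[0,0,-0.011],"turn":[0,0,0],"jaw":0.085},
    {"translation":[0,0,-0.0035],"turn":[0,0,0],"jaw":0.085},
    {"translation":[0,0,0],"turn":[0,0,0],"jaw":0.07},
    {"translation":[0,0,0],"turn":[0,0,0],"jaw":0.055},
    {"translation":[0,0,0],"turn":[0,0,0],"jaw":0.045},
    {"translation":[0,0,0],"turn":[0,0,0],"jaw":0.045},
    {"translation":[0,0,0],"turn":[0,0,0],"jaw":0.045},
    {"translation":[0,0,0.01],"turn":[0,0,0],"jaw":0.045},
    {"translation":[0,0,0.02],"turn":[0,0,0],"jaw":0.045},
    {"translation":[0,0,0.03],"turn":[0,0,0],"jaw":0.045},
    {"translation":[0,0,0.04],"turn":[0,0,0],"jaw":0.045},
    {"translation":[0,0,0.04],"turn":[0,0,0],"jaw":0.045},
    {"translation":[0,0,0],"turn":[0,0,0],"jaw":0.045},
    {"translation":[0,0,0],"turn":[0,0,0],"jaw":0.045},
    {"translation":[0,0,0],"turn":[0,0,0],"jaw":0.045}
  ],
  "squeeze": 30
}}

```text
clock: 49.58
position: [441.3, -281.5, 144.2]
tool_rot: [[0.999, 0.035, -0.002], [0.035, -0.999, -0.002], [-0.002, 0.002, -1.0]]
force: [0.1, 0.7, 0.0]
finger_gap: 53.8
grasp_force: 32.5
```

About 0 N: used up. Into the tub.

>>> {"fn": "step_arm", "kwargs": {
  "steps": [
    {"translation":[0.005,0.01,0.03],"turn":[0,0,0],"jaw":0.045},
    {"translation":[0.017,0.023,0.03],"turn":[0,0,0],"jaw":0.045},
    {"translation":[0.022,0.029,0],"turn":[0,0,0],"jaw":0.045},
    {"translation":[0.022,0.029,0],"turn":[0,0,0],"jaw":0.045},
    {"translation":[0.022,0.029,0],"turn":[0,0,0],"jaw":0.045},
    {"translation":[0.022,0.029,0],"turn":[0,0,0],"jaw":0.045},
    {"translation":[0.022,0.029,0],"turn":[0,0,0],"jaw":0.045},
    {"translation":[0.022,0.029,0],"turn":[0,0,0],"jaw":0.045},
    {"translation":[0.022,0.029,0],"turn":[0,0,0],"jaw":0.045},
    {"translation":[0.022,0.029,0],"turn":[0,0,0],"jaw":0.045},
    {"translation":[0.022,0.029,0],"turn":[0,0,0],"jaw":0.045},
    {"translation":[0.006,0.006,0],"turn":[0,0,0],"jaw":0.045},
    {"translation":[0,0,0],"turn":[0,0,0],"jaw":0.045},
    {"translation":[0,0,0],"turn":[0,0,0],"jaw":0.045}
  ]
}}

```text
clock: 51.32
position: [667.3, 17.0, 204.8]
tool_rot: [[0.999, 0.034, -0.001], [0.034, -0.999, -0.003], [-0.001, 0.003, -1.0]]
force: [-0.3, 0.4, -1.0]
finger_gap: 53.8
grasp_force: 32.4
```

```bash
python3 - <<'E'
from h import *
pose();s=snap("wrist","w15");P=cloud(s);z=P[...,2]
m=(abs(P[...,0]-692)<110)&(abs(P[...,1]-33)<150)&(z>112)&(z<126);q=P[m];print(len(q),q.min(0),q.max(0))
E
```

```text
t 51.33 pos [667.3  17.  204.8] R [[0.999, 0.034, -0.001], [0.034, -0.999, -0.003], [-0.001, 0.003, -1.0]] F [-0.3  0.4 -1. ] gap 53.8 q [ -8.  52.   9.  65.  -8.  64. -87.]
10750 [ 588.24199071 -109.61997484  112.00047896] [792.3746655  173.45335972 122.08842419]
```

>>> {"fn": "step_arm", "kwargs": {
  "steps": [
    {"translation":[0.013,0.01,-0.02],"turn":[0,0,0],"jaw":0.045},
    {"translation":[0,0,-0.03],"turn":[0,0,0],"jaw":0.045},
    {"translation":[0,0,-0.03],"turn":[0,0,0],"jaw":0.045},
    {"translation":[0,0,-0.03],"turn":[0,0,0],"jaw":0.045},
    {"translation":[0,0,-0.03],"turn":[0,0,0],"jaw":0.045},
    {"translation":[0,0,-0.015],"turn":[0,0,0],"jaw":0.045},
    {"translation":[0,0,0],"turn":[0,0,0],"jaw":0.045},
    {"translation":[0,0,0],"turn":[0,0,0],"jaw":0.065},
    {"translation":[0,0,0],"turn":[0,0,0],"jaw":0.075},
    {"translation":[0,0,0],"turn":[0,0,0],"jaw":0.075},
    {"translation":[0,0,0.03],"turn":[0,0,0],"jaw":0.075},
    {"translation":[0,0,0.05],"turn":[0,0,0],"jaw":0.075},
    {"translation":[0,0,0.05],"turn":[0,0,0],"jaw":0.075},
    {"translation":[-0.03,-0.02,0.05],"turn":[0,0,0],"jaw":0.075},
    {"translation":[-0.05,-0.03,0.03],"turn":[0,0,0],"jaw":0.075},
    {"translation":[-0.05,-0.03,0.02],"turn":[0,0,0],"jaw":0.075},
    {"translation":[-0.03,-0.02,0],"turn":[0,0,0],"jaw":0.075},
    {"translation":[0,0,0],"turn":[0,0,0],"jaw":0.075}
  ]
}}

```text
clock: 53.62
position: [521.7, -71.8, 279.7]
tool_rot: [[0.999, 0.033, 0.001], [0.033, -0.999, -0.003], [0.001, 0.003, -1.0]]
force: [0.8, -0.5, 0.5]
finger_gap: 75.1
grasp_force: 0.0
```

```bash
python3 - <<'E'
from cart import *
pose();w=snap("wrist");s=snap("scene");t=snap("top");P=cloud(t);cartons(P,0);Q=cloud(w);cartons(Q,0)
fit(P,(586,270),65,88,105,"lid");fit(P,(586,270),25,110,125,"knob");fit(P,(457,121),50,70,90,"cup")
f=lambda a:cv2.resize(a,(400,300),interpolation=cv2.INTER_CUBIC)
cv2.imwrite("pics/m16.png",np.vstack([np.hstack([f(w["img"]),f(s["img"][170:330,120:320])]),np.hstack([f(t["img"][100:245,110:310]),f(s["img"][100:230,180:380])])]))
E
```

```text
t 53.62 pos [521.7 -71.8 279.7] R [[0.999, 0.033, 0.001], [0.033, -0.999, -0.003], [0.001, 0.003, -1.0]] F [ 0.8 -0.5  0.5] gap 75.1 q [ -1.  33.   9.  91.  -6.  56. -78.]
carton [880.8 123.2] [55.7 79.6] 2.5 z 28.3 303
carton [682.9  28.9] [67.2 53.6] 2.3 z 31.1 2108
lid 869 rect [586.6 271. ] [109.6 106.8] 89.8 circ [586.7 270.5] 55.6 z [90.1 94.2 98.5]
knob 56 rect [587.  269.7] [22.9 23.9] 79.9 circ [587.1 270.4] 12.8 z [113.8 117.7 122.3]
cup 111 rect [457.2 122.2] [60.7 60.9] 0.3 circ [457.  122.1] 32.3 z [71.6 78.9 83. ]
```

View pics/m16.png

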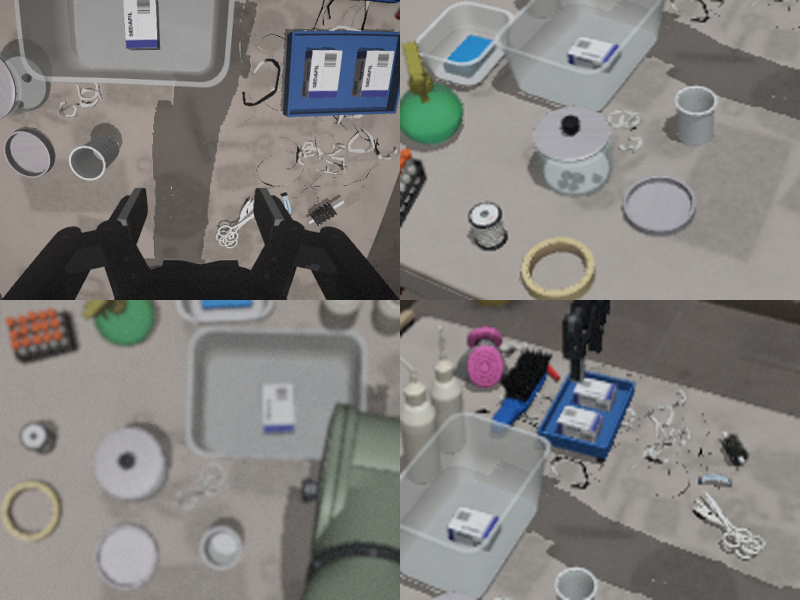

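Two cartons lie flat in the tray and one in the tub. The jar is closed, the cup is upright, and the spool and tape roll are in place.

```bash
python3 -c "
from bench import r
print(r.job_done())"
```

```text
the job is handed in; nothing more can be done
None
```

Job handed in, but it returned no verdict. By the last pictures the 7 nuts are in the closed jar, the empty cup stands upright, two full cartons lie flat in the blue tray, the used-up one is in the tub, and the spool and tape roll look unmoved.

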